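# Index the carving blank by one petal and clamp the rotary table

### The arm

A 6-joint arm with a two-finger parallel gripper is mounted at the origin on the work surface. World frame = base frame: x ahead of the robot, y to its left, z up, the work surface at z = 0. Lengths are in m, angles in rad, forces in N, time in s.
With the tool pointing down it reaches from about 0.25 to 0.725 m from the base axis. Payload 4 kg.
Tool frame: the origin (TCP) lies at the very end of the fingers, on their centre line; the grasp point (between the pads) lies 19 mm behind it; z points along the fingers, y is the direction in which the jaws open and shut (so a half turn about z gives the same grasp; the last joint's range is limited). The gripper opens to 85 mm and grips with 20 to 120 N. Pads are 22 mm wide; open, the fingers measure 114 mm over their backs; the gripper's body (76 mm by 85 mm) begins 54 mm behind the grasp point. The pads swing forward as they close: fully open they stand 13 mm farther back than shut.
Start: joints at [-1.199, 0.241, 0.005, 1.335, 0, 1.571], TCP at [0.182, -0.466, 0.231] pointing down, gripper open.
Joint ranges: [-2.72, 2.72], [-1.05, 1.87], [-1.09, 1.28], [-1.99, 2.15], [-1.42, 1.44], [-3.14, 3.14]. Speed limits (rad/s): [2.79, 2.79, 3.14, 3.14, 3.14, 3.14].

### API

Orientations are given as a unit quaternion [x, y, z, w].
In Python, from workcell import bot, camera gives the robot as it stands. The module is installed in compiled form; this text tells all that it offers.
- The arm moves only by the tool send_rows, never from a script. Its argument "deltas" is a list of rows, each an object with "grip": the opening, from 0 (shut) to 1 (fully open); "translation": the shift along the tool's x, y, z in m, a list of three; "twist": the turn, a rotation vector about the tool's x, y, z in degrees, a list of three. A call has 1 to 5 rows; each row is the pose to reach, as a shift and turn from the pose measured when the call began, along the tool's axes at that moment; what a row does not reach only later rows make up. A row lasts 1/8 s, in which the tool goes at most 62.5 mm and 10.7 degrees, less where a joint would pass 70% of its speed; a pose out of reach is approached as far as the arm can. A call with a gripper value outside its range is refused whole. The fingers move at their own pace and stop on an object; the grip force is fixed at half the most. Time passes only in rows, so rows that repeat a pose let the fingers close. It gives the time, the measured TCP pose, the force and the opening at its end, in the units of the state.
- bot.get_obs(): the state, without advancing time (a new reading comes with each control period).
- camera(name): name is "scene" or "top"; returns a dict with "color" (420x560x3 uint8, blue, green, red), "intrinsics" (3x3 intrinsics, pixels), "xyz" and "rotation" of the camera in the world. Camera axes: x right, y down, z forward; pixel columns grow to the right and rows downward; lengths in m; the calibration is good to about 2 mm. A picture is of the moment at which its call begins. There is no depth.
- bot.job_done(): hands the job in, once; it reports no verdict.
The state is a dict: "clock": time; "joint_pos": joint angles; "joint_vel": joint speeds; "tau": joint torques, N m; "eef_pos": TCP position; "tool_rot": TCP orientation; "ft_force": force on the tool from outside, world axes, zero at the start; "ft_torque": the same for the moment, N m; "grip_width": finger opening in m.
Only numpy, scipy, OpenCV 4.12 (cv2) and the standard library are available. Lean on these libraries where they do the work, as an engineer would, in place of code of your own. Each camera call takes 0.05 s, during which the arm holds its last target.

### The job

The petal in front is finished: bring the round carving blank on to the next one by turning the rotary table's handwheel exactly three full turns clockwise (as you see it when facing the wheel), so that its crank handle ends where it started. Then clamp the table by swinging the ball lever clockwise, seen from above, until it stops. Do not knock against the blank, leave the tools and the small rosette on the bench where they are, and let go of everything.

Things in the scene. Friction and masses are not known exactly. Their poses are not given: they have to be found in the camera images.
- rotary: Worm rotary table (grey casting) on a hardwood riser with a 260 x 250 mm plywood foot, all fixed to the bench. Origin: on the bench below the turntable's axis; z up; -x is its front, where the handwheel and the clamp lever stick out; +y is the handwheel's side, -y the clamp lever's side.
- blank_rim (a point): Point on the upper face of the carving blank, 120 mm from the turntable's axis. The blank is a pale wooden disc 280 mm in diameter, centred on the axis, 172 to 200 mm above the bench. It overhangs the handwheel: take the crank handle with the gripper leaning outwards, away from the blank (35 to 45 degrees from vertical suits), and keep it so all the way round.
- wheel_face (a point): Centre of the handwheel's front face, on its axis. Metal wheel 100 mm in diameter, 12 mm thick; axis level, along the rotary table's x. Lies at x -112, y +50, z +118 mm in the rotary table's frame.
- handwheel (a joint): Angle of the handwheel (rad), no stop. 0: crank handle straight up; grows clockwise for someone facing the wheel (looking along the rotary table's +x): from the top the handle goes towards -y, then down. Starts between -3 and 3. A full turn is 6.283 and turns the table 10 degrees. It stays where it is left and resists with about 0.1 N m (2.5 N at the handle).
- crank_grip (a point): Middle of the crank handle's grip: a black cylinder, 18 mm in diameter, standing out level from the wheel (along the rotary table's -x) from 3 to 46 mm before its face. This point is 30 mm before the face and circles 40 mm from the wheel's axis. The sleeve spins freely on its pin, so a gripper can keep its orientation while carrying it round.
- turntable (a joint): Angle of the turntable with the blank (rad): the handwheel's angle divided by 36; grows clockwise seen from above. The worm drive keeps it from being turned at the blank.
- clamp_lever (a joint): Angle of the clamp lever (rad) about its upright screw at x -88, y -40 mm in the rotary table's frame. 0: loose, pointing 120 degrees clockwise (from above) of the rotary table's +x. Grows clockwise to the stop at 0.96: clamped, pointing 175 degrees clockwise, nearly straight to the front. Starts at 0 to 0.12. Stays where it is left; resists with about 0.2 N m (2 N at the ball).
- clamp_ball (a point): Centre of the black ball, 26 mm in diameter, at the end of the clamp lever: 105 mm from the lever's upright screw, 165 mm above the bench. The lever is a 10 mm steel rod that slants up to it from the screw.
- mallet: Bystander: dark turned carver's mallet lying on the bench, 225 mm long, head 74 mm in diameter. Origin at mid length, underside; x runs to the head.
- gouge: Bystander: carving gouge lying on the bench, 250 mm long, wooden handle 26 mm in diameter. Origin near mid length, underside; x runs to the blade.
- gclamp: Bystander: dark steel G-clamp lying flat on the bench, 95 x 165 mm. Origin: centre of the frame, underside.
- rosette: Bystander: small finished wooden rosette, disc 96 mm in diameter, 16 mm thick, lying on the bench. Origin: centre of its underside.

How it is judged:
By the outcome, as a careful person would: the job done as asked, in the order asked, and still so for the second after the job is handed in, with the robot touching nothing.
It also fails if it takes over 72 s, if anything falls off the work surface, if the arm or the gripper's body presses on something with over 40 N, if the wrist force passes 120 N, or if a joint passes its speed limit or range.

## Working session

There is one attempt and no reset: what is moved stays moved. The work goes in short steps, Python scripts to look and compute and a tool call to move; the robot and the scene stay as the last step left them, time stands still between calls to the robot, and variables do not carry over. Pictures are saved under pics/ and viewed, and the job is handed in when it is done.

Besides the shell and the picture viewer there is one more tool, called after ">>>" as name(argument=value, ...) on one line, values as JSON. send_rows: Moves the arm, as the interface text tells. Its arguments: {"type":"object","properties":{"deltas":{"type":"array","items":{"type":"object","properties":{"grip":{"type":"number"},"translation":{"type":"array","items":{"type":"number"}},"twist":{"type":"array","items":{"type":"number"}}}}}},"required":["deltas"]}

```bash
mkdir -p pics; ls; python3 - <<'E'
from workcell import bot,camera
import cv2
o=bot.get_obs()
for k,v in o.items(): print(k,v)
for n in("scene","top"):
    c=camera(n); cv2.imwrite(f"pics/{n}0.png",c["color"]); print(n,c["intrinsics"],c["xyz"],c["rotation"])
E
```

```text
pics
clock 0.0
joint_pos [-1.19903926e+00  2.41431634e-01  3.71467988e-03  1.33521361e+00
  1.53234036e-05  1.57081041e+00]
joint_vel [ 6.73915705e-04  1.11106335e-03 -1.12142977e-03 -3.67081705e-05
 -1.31667227e-03  4.65578240e-04]
tau [-9.15453129e-04 -3.72314751e+01  2.52409619e+01  1.69904408e-02
 -1.02600573e-04  4.02776799e-07]
eef_pos [ 0.18139734 -0.46524466  0.23040001]
tool_rot [ 9.82775011e-01  1.84802972e-01 -1.89691962e-04 -1.05015180e-03]
ft_force [ 0.19803087  1.04394452 -0.44925065]
ft_torque [ 0.05008117 -0.03149043 -0.02549651]
grip_width 0.08546672478454526
scene [[484.76995147   0.         274.87349136]
 [  0.         484.76995147 213.4845158 ]
 [  0.           0.           1.        ]] [ 1.23473721 -0.65835362  0.84915617] [ 0.81876417  0.35310899 -0.16866688 -0.42010803]
top [[456.37604881   0.         277.98698123]
 [  0.         456.37604881 210.43045057]
 [  0.           0.           1.        ]] [0.40333258 0.02108406 1.36843207] [ 0.71445487 -0.69672443  0.04677544 -0.04406092]
```

View pics/scene0.png

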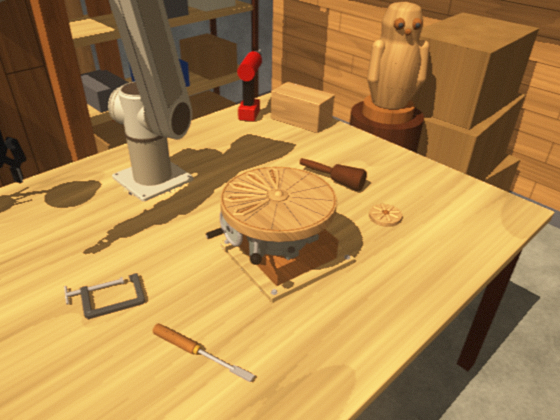

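View pics/top0.png

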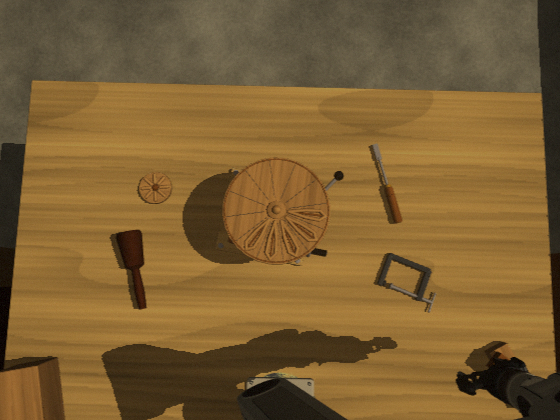

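```bash
cat > h.py <<'E'
import numpy as np, cv2
from scipy.spatial.transform import Rotation as R
from workcell import bot,camera
def P(c,X):
    X=np.atleast_2d(X); q=R.from_quat(c["rotation"]).inv().apply(X-np.array(c["xyz"])); p=q@np.array(c["intrinsics"]).T
    return p[:,:2]/p[:,2:]
def ray(c,uv):
    d=np.linalg.inv(c["intrinsics"])@np.array([uv[0],uv[1],1.]); d=R.from_quat(c["rotation"]).apply(d)
    return np.array(c["xyz"]),d/np.linalg.norm(d)
def plane(c,uv,z):
    o,d=ray(c,uv); return o+d*(z-o[2])/d[2]
def tri(c1,u1,c2,u2):
    o1,d1=ray(c1,u1);o2,d2=ray(c2,u2)
    s=np.linalg.lstsq(np.c_[d1,-d2],o2-o1,rcond=None)[0]
    a=o1+s[0]*d1;b=o2+s[1]*d2
    return (a+b)/2,np.linalg.norm(a-b)
def snap(name,box=None,k=1,cam="scene"):
    c=camera(cam);im=c["color"]
    if box: x0,y0,x1,y1=box; im=cv2.resize(im[y0:y1,x0:x1],None,fx=k,fy=k,interpolation=cv2.INTER_CUBIC)
    cv2.imwrite("pics/"+name+".png",im); return c
E
python3 - <<'E'
from h import *
s=snap("s1",(190,150,350,300),4.8);t=snap("t1",(200,140,360,280),5,"top")
# blank rim ellipse in top
for n,c in(("s",s),("t",t)):
    im=c["color"]; hsv=cv2.cvtColor(im,cv2.COLOR_BGR2HSV)
    m=(hsv[...,2]<60).astype(np.uint8)
    k,l,st,ce=cv2.connectedComponentsWithStats(m)
    for i in range(1,k):
        if st[i,4]>20 and 190<ce[i][0]<360 and 140<ce[i][1]<300: print(n,st[i],ce[i])
E
```

```text
s [252 254   9  10  44] [256.56818182 258.59090909]
t [334 171   9   9  62] [338.27419355 175.14516129]
t [311 248  15   8  82] [318.7195122  251.87804878]
```

View pics/s1.png

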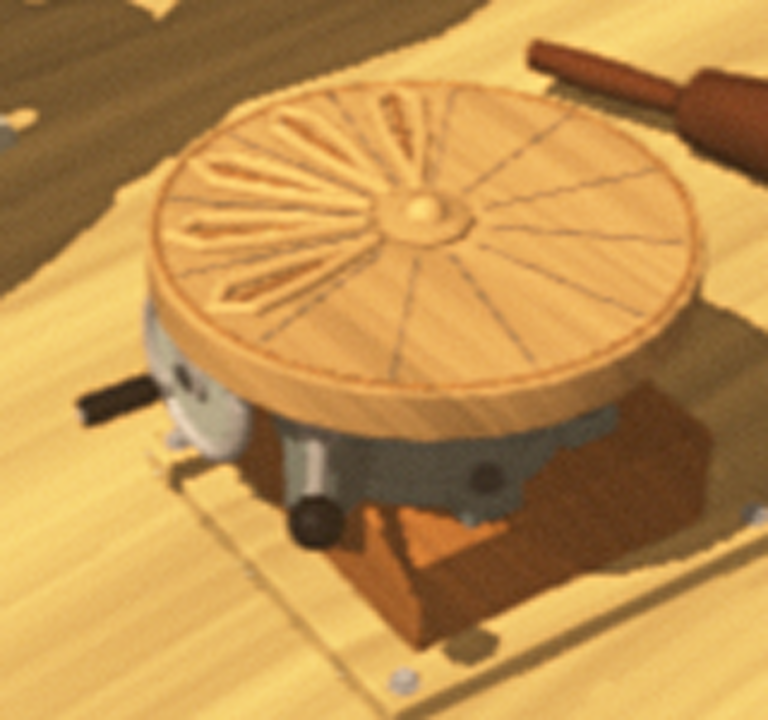

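View pics/t1.png

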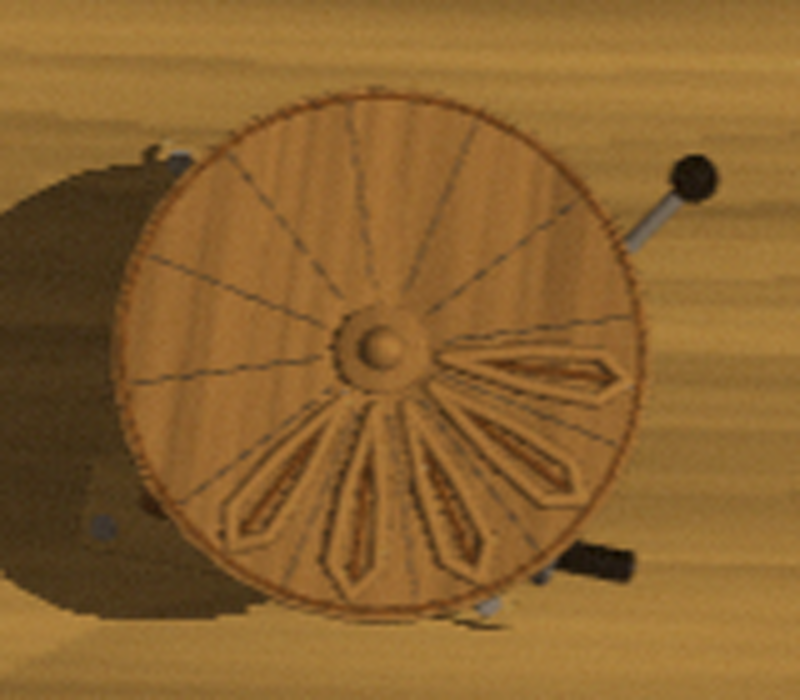

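```bash
python3 - <<'E'
from h import *
s=camera("scene");t=camera("top")
f=lambda u:(200+u[0]/5-.4,140+u[1]/5-.4)
g=lambda u:(190+u[0]/4.8-.4,150+u[1]/4.8-.4)
pts=np.array([plane(t,f(u),.2)[:2] for u in[(118,352),(643,350),(380,95),(380,610),(195,165),(566,535),(570,170),(190,530)]])
A=np.c_[2*pts,np.ones(len(pts))];x=np.linalg.lstsq(A,(pts**2).sum(1),rcond=None)[0]
print("disc c",x[:2],"r",np.sqrt(x[2]+x[:2]@x[:2]))
print("knob",plane(t,f((381,347)),.21), tri(s,g((424,205)),t,f((381,345))))
print("ball",tri(s,g((315,521)),t,f((694,178))))
print("tip",tri(s,g((83,411)),t,f((632,566))))
# axis line: plane through camera & two pix in each
def pl(c,a,b):
    o,d1=ray(c,a);_,d2=ray(c,b);n=np.cross(d1,d2);return n/np.linalg.norm(n)
d=np.cross(pl(s,g((83,411)),g((155,389))),pl(t,f((562,556)),f((632,566))));d/=np.linalg.norm(d);print("dir",d, np.degrees(np.arctan2(d[1],d[0])))
# foot corners & front edge
for u in[(150,455),(393,712),(768,545)]: print("foot",plane(s,g(u),.012))
for u in[(404,681),(177,437),(757,514)]: print("screw",plane(s,g(u),.012))
for u in[(490,606),(103,527),(182,163)]: print("screw t",plane(t,f(u),.012))
E
```

```text
disc c [0.55769003 0.02443971] r 0.1353220403924819
knob [0.55666982 0.02418018 0.21      ] (array([0.55733225, 0.02368708, 0.20923256]), np.float64(0.0014017863601610268))
ball (array([ 0.6584386 , -0.14147432,  0.16548365]), np.float64(6.225917754854001e-05))
tip (array([ 0.45291186, -0.11807074,  0.09333346]), np.float64(0.0008598466749475018))
dir [ 0.12164687  0.9851151  -0.12145069] 82.96047096865016
foot [ 0.42552916 -0.05604301  0.012     ]
foot [ 0.66006043 -0.09192627  0.012     ]
foot [0.70812302 0.14059172 0.012     ]
screw [ 0.64845292 -0.07327481  0.012     ]
screw [ 0.42343884 -0.03490636  0.012     ]
screw [0.68805413 0.15591637 0.012     ]
screw t [ 0.43014163 -0.0436192   0.012     ]
screw t [0.47100748 0.18682046 0.012     ]
screw t [0.69217822 0.14804421 0.012     ]
```

```bash
cat >> h.py <<'E'
C=np.array([.5573,.0243,0.]); PSI=np.radians(80.)
XR=np.array([np.cos(PSI),np.sin(PSI),0]);YR=np.array([-np.sin(PSI),np.cos(PSI),0]);ZR=np.array([0,0,1.])
def W(x,y,z): return C+x*XR+y*YR+z*ZR
TH=np.radians(43.)
def wrot(th=TH):
    z=XR*np.sin(th)-ZR*np.cos(th); y=-YR; return np.c_[np.cross(y,z),y,z]
def delta(p,Rm,pos=None,q=None):
    o=bot.get_obs(); pos=o["eef_pos"] if pos is None else pos; A=R.from_quat(o["tool_rot"] if q is None else q)
    return A.inv().apply(np.array(p)-pos).round(4), (A.inv()*R.from_matrix(Rm)).as_rotvec(degrees=True).round(2)
def hpos(ang,before=.033): # handle point
    return W(-.112-before,.05-.04*np.sin(ang),.118+.04*np.cos(ang))
E
python3 - <<'E'
from h import *
Rm=wrot(); 
h=hpos(-2.30); g=h+.019*Rm[:,2]
print("tip pred",hpos(-2.3,.046),"grasp tcp",g)
p=g-.1*Rm[:,2]; print(p, delta(p,Rm))
E
```

```text
tip pred [ 0.45124815 -0.1174376   0.09134896] grasp tcp [ 0.4557557  -0.09187399  0.07745324]
[ 0.44391293 -0.15903772  0.15058861] (array([ 0.3558, -0.1903,  0.0805]), array([ 21.95,  39.08, -55.83]))
```

>>> send_rows(deltas=[{"grip": 1,"translation": [0.036,-0.019,0.0],"twist": [2.2,3.9,-5.6]},{"grip": 1,"translation": [0.072,-0.038,0.0],"twist": [4.4,7.8,-11.2]},{"grip": 1,"translation": [0.107,-0.057,0.0],"twist": [6.6,11.7,-16.8]},{"grip": 1,"translation": [0.142,-0.076,0.01],"twist": [8.8,15.6,-22.3]},{"grip": 1,"translation": [0.178,-0.095,0.02],"twist": [11,19.5,-27.9]}])

```text
clock: 0.92
eef_pos: [0.3136, -0.3118, 0.2111]
tool_rot: [0.89, 0.412, 0.148, -0.124]
ft_force: [0.3, -0.4, -0.1]
grip_width: 0.0858
```

```bash
python3 - <<'E'
from h import *
Rm=wrot(); 
h=hpos(-2.30); g=h+.019*Rm[:,2]
p=g-.1*Rm[:,2]; print(delta(p,Rm),bot.get_obs()["joint_pos"])
E
```

```text
(array([0.1646, 0.0104, 0.1294]), array([ 10.93,  19.48, -27.77])) [-1.00404802  0.29378586 -0.04326743  1.44995439  0.32603493  1.23403971]
```

>>> send_rows(deltas=[{"grip": 1,"translation": [0.033,0.002,0.026],"twist": [2.2,3.9,-5.6]},{"grip": 1,"translation": [0.066,0.004,0.052],"twist": [4.4,7.8,-11.1]},{"grip": 1,"translation": [0.099,0.006,0.078],"twist": [6.6,11.7,-16.7]},{"grip": 1,"translation": [0.132,0.008,0.104],"twist": [8.8,15.6,-22.2]},{"grip": 1,"translation": [0.1646,0.0104,0.1294],"twist": [10.9,19.5,-27.8]}])

```text
clock: 1.55
eef_pos: [0.4447, -0.1583, 0.1502]
tool_rot: [0.711, 0.599, 0.282, -0.236]
ft_force: [-0.3, 0.6, -0.3]
grip_width: 0.0851
```

```bash
python3 - <<'E'
from h import *
Rm=wrot(); 
h=hpos(-2.30); g=h+.019*Rm[:,2]
print(delta(g,Rm),bot.get_obs()["joint_pos"])
s=snap("s2",(150,150,350,300),4);t=snap("t2",(200,140,400,290),4,"top")
E
```

```text
(array([-0.0005, -0.0006,  0.0992]), array([-0.01, -0.11,  0.23])) [-0.72568861  0.54253589 -0.01508017  1.46900734  0.62131162  0.86694235]
```

View pics/s2.png

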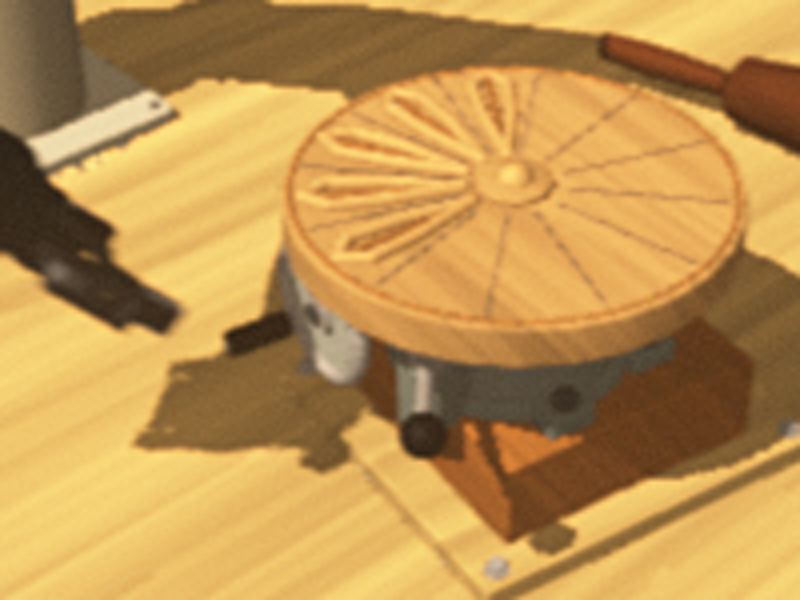

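View pics/t2.png

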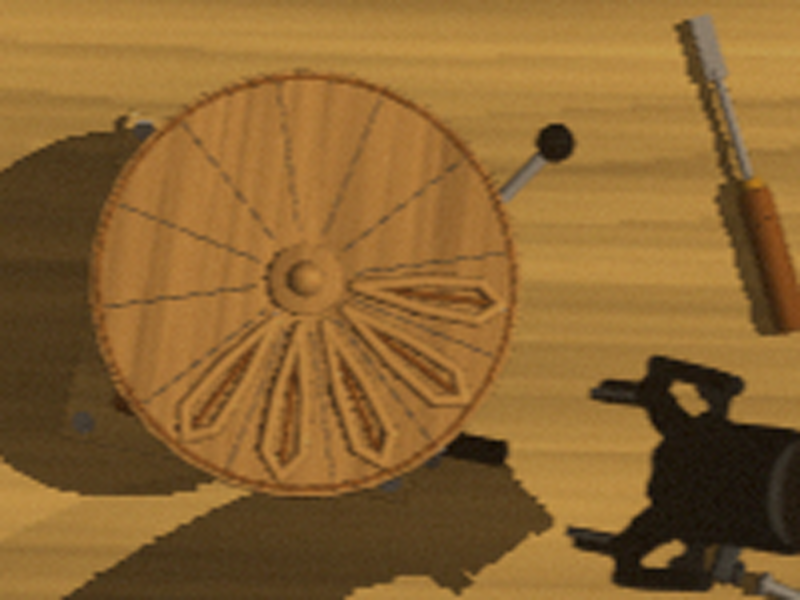

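>>> send_rows(deltas=[{"grip": 1,"translation": [0,-0.0006,0.025],"twist": [0,-0.1,0.2]},{"grip": 1,"translation": [0,-0.0006,0.05],"twist": [0,-0.1,0.2]},{"grip": 1,"translation": [-0.0005,-0.0006,0.075],"twist": [0,-0.1,0.2]},{"grip": 1,"translation": [-0.0005,-0.0006,0.099],"twist": [0,-0.1,0.2]},{"grip": 1,"translation": [-0.0005,-0.0006,0.099],"twist": [0,-0.1,0.2]}])

```text
clock: 2.28
eef_pos: [0.454, -0.0893, 0.0751]
tool_rot: [0.712, 0.598, 0.279, -0.239]
ft_force: [0.4, 0.2, -0.6]
grip_width: 0.0855
```

```bash
python3 - <<'E'
from h import *
Rm=wrot(); 
h=hpos(-2.30); g=h+.019*Rm[:,2]
print(delta(g,Rm))
s=snap("s3",(150,150,350,300),4);t=snap("t3",(200,140,400,290),4,"top")
E
```

```text
(array([-0.    ,  0.0022, -0.0032]), array([-0.43, -0.11, -0.16]))
```

View pics/s3.png

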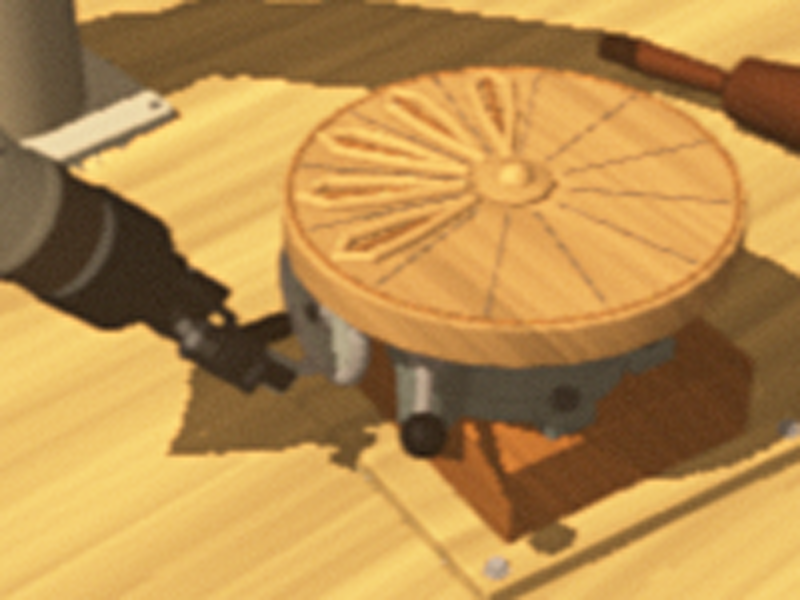

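View pics/t3.png

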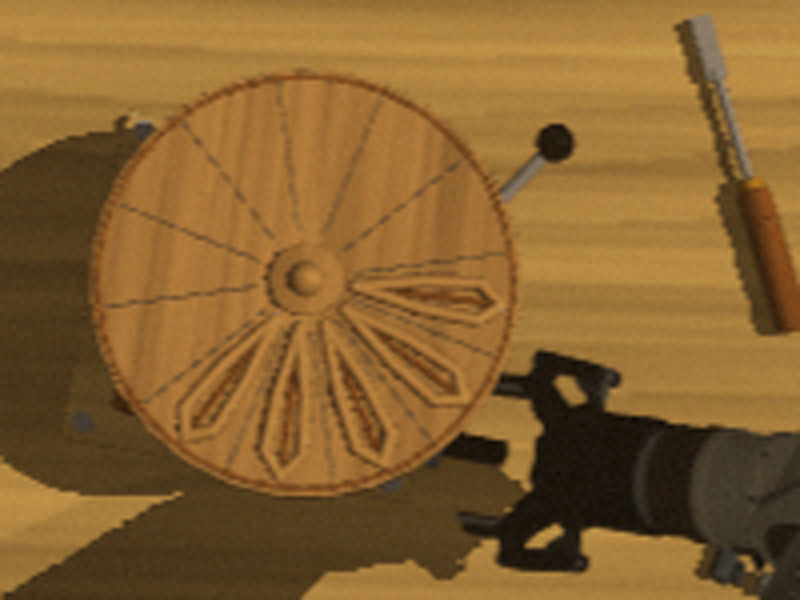

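>>> send_rows(deltas=[{"grip": 1,"translation": [0,0.0022,-0.0032],"twist": [-0.4,-0.1,-0.2]},{"grip": 0.6,"translation": [0,0.0022,-0.0032],"twist": [-0.4,-0.1,-0.2]},{"grip": 0.35,"translation": [0,0.0022,-0.0032],"twist": [-0.4,-0.1,-0.2]}])

```text
clock: 2.75
eef_pos: [0.4573, -0.0939, 0.0789]
tool_rot: [0.713, 0.598, 0.282, -0.234]
ft_force: [0.6, -0.2, -0.1]
grip_width: 0.0513
```

```bash
python3 - <<'E'
from h import *
Rm=wrot(); 
h=hpos(-2.30); g=h+.019*Rm[:,2]
print(delta(g,Rm))
s=snap("s4",(150,150,350,300),4);t=snap("t4",(200,140,400,290),4,"top")
E
```

```text
(array([ 0.0003, -0.0019,  0.0023]), array([0.21, 0.08, 0.11]))
```

View pics/s4.png

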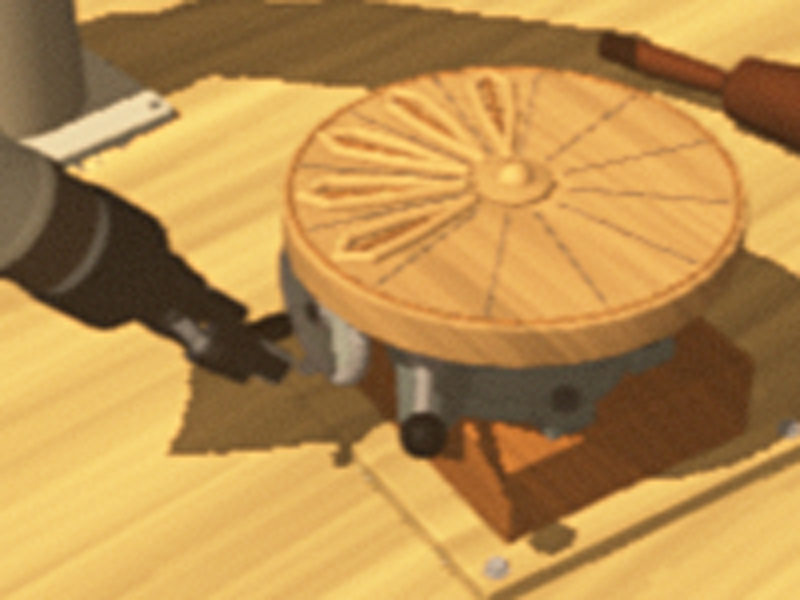

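View pics/t4.png

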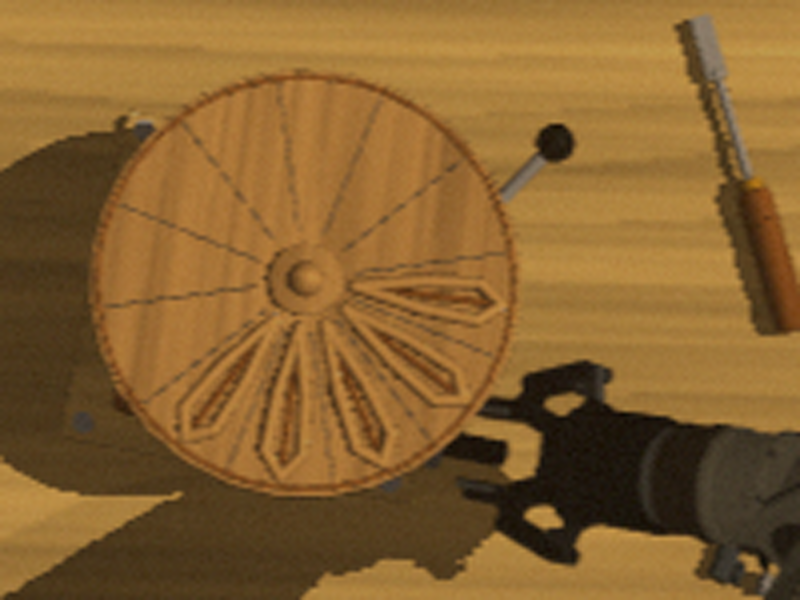

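>>> send_rows(deltas=[{"grip": 0.2,"translation": [0,-0.001,0.001],"twist": [0,0,0]},{"grip": 0,"translation": [0,-0.001,0.001],"twist": [0,0,0]},{"grip": 0,"translation": [0,-0.001,0.001],"twist": [0,0,0]},{"grip": 0,"translation": [0,-0.001,0.001],"twist": [0,0,0]},{"grip": 0,"translation": [0,-0.001,0.001],"twist": [0,0,0]}])

```text
clock: 3.48
eef_pos: [0.4564, -0.0929, 0.078]
tool_rot: [0.713, 0.598, 0.281, -0.234]
ft_force: [-0.4, -2.3, 1.1]
grip_width: 0.0166
```

```bash
python3 - <<'E'
from h import *
s=snap("s5",(150,150,350,300),4);t=snap("t5",(200,140,400,290),4,"top")
cv2.imwrite("pics/full5.png",s["color"])
Rm=wrot(); 
for i in range(3):
    camera("top") ; o=bot.get_obs(); print(o["eef_pos"],o["ft_force"],o["grip_width"],o["ft_torque"])
    A=R.from_quat(o["tool_rot"]).as_matrix(); q=o["eef_pos"]-.019*A[:,2]-C; y,z,x=q@YR-.05,q[2]-.118,q@XR
    print("hand x",x,"r",np.hypot(y,z),"ang",np.arctan2(-y,z))
E
```

```text
[ 0.4563807  -0.09290654  0.07795758] [-0.36689312 -2.78286617  1.8230629 ] 0.016422091741195487 [-0.9190224   0.02341443 -0.10493692]
hand x -0.1458911962312524 r 0.03910616941944322 ang -2.3025878964297686
[ 0.45637073 -0.09290881  0.07794865] [ 0.11946939 -3.63778671  0.94464272] 0.016276969511344098 [-0.88636662  0.01420932 -0.02883244]
hand x -0.1458950047845996 r 0.039118831362711444 ang -2.302598676572944
[ 0.45635871 -0.09290888  0.07796029] [ 0.53862589 -2.8894569   0.90552479] 0.016405243516544005 [-0.95914144  0.01004254 -0.03347316]
hand x -0.14589762483792726 r 0.039120481909331095 ang -2.3021759363477177
```

View pics/s5.png

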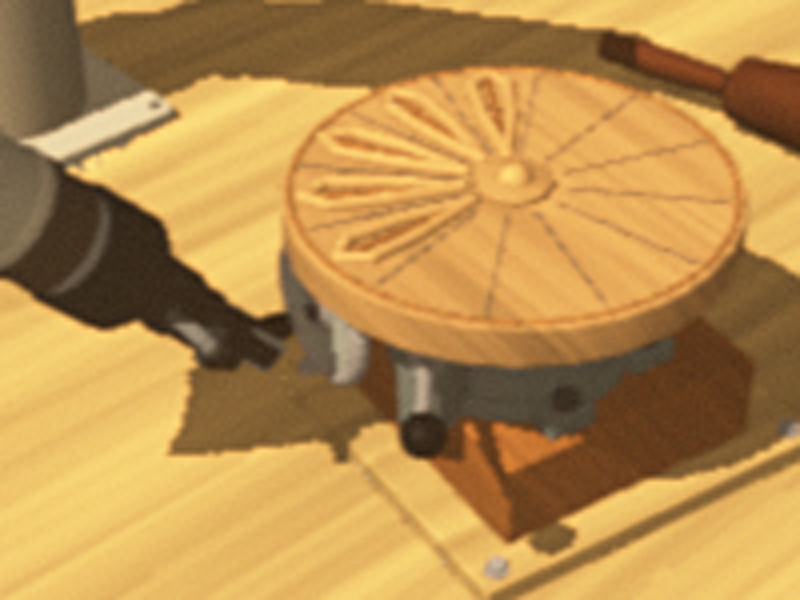

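View pics/t5.png

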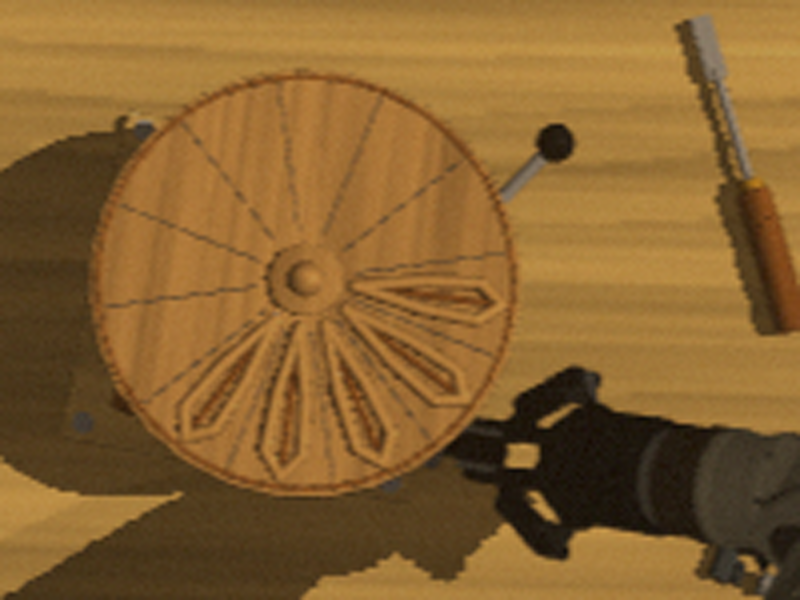

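```bash
cat > nxt.py <<'E'
import sys; from h import *
P0=np.array([.45637,-.09291,.07796]); A0=-2.3024
def path(a): return P0+.04*(-YR*(np.sin(a)-np.sin(A0))+ZR*(np.cos(a)-np.cos(A0)))
o=bot.get_obs(); A=R.from_quat(o["tool_rot"]).as_matrix()
q=o["eef_pos"]-P0; y=q@YR-.04*np.sin(A0); z=q[2]+.04*np.cos(A0)
print("clock",o["clock"],"deg",np.degrees(np.arctan2(-y,z)-A0).round(1)%360,"r",np.hypot(y,z).round(4),"x",(q@XR).round(4),"F",o["ft_force"].round(1),"w",o["grip_width"].round(4))
s,e=float(sys.argv[1]),float(sys.argv[2])
for k in range(1,6):
    a=A0+np.radians(s+(e-s)*k/5); print(k,*delta(path(a),wrot()))
E
python3 nxt.py 0 60
```

```text
Traceback (most recent call last):
  File "nxt.py", line 6, in <module>
    print("clock",o["clock"],"deg",np.degrees(np.arctan2(-y,z)-A0).round(1)%360,"r",np.hypot(y,z).round(4),"x",(q@XR).round(4),"F",o["ft_force"].round(1),"w",o["grip_width"].round(4))
                                                                                                                                                              ^^^^^^^^^^^^^^^^^^^^^
AttributeError: 'float' object has no attribute 'round'
```

```bash
sed -i 's/o\["grip_width"\].round(4)/round(o["grip_width"],4)/' nxt.py
python3 nxt.py 0 60
```

```text
clock 3.725 deg 0.0 r 0.04 x -0.0 F [ 0.5 -2.9  0.9] w 0.0164
1 [ 0.0046 -0.0049 -0.005 ] [0.18 0.07 0.11]
2 [ 0.0098 -0.0082 -0.0106] [0.18 0.07 0.11]
3 [ 0.0154 -0.0099 -0.0166] [0.18 0.07 0.11]
4 [ 0.0211 -0.0099 -0.0227] [0.18 0.07 0.11]
5 [ 0.0267 -0.0081 -0.0287] [0.18 0.07 0.11]
```

>>> send_rows(deltas=[{"grip": 0,"translation": [0.0046,-0.0049,-0.005],"twist": [0.2,0.1,0.1]},{"grip": 0,"translation": [0.0098,-0.0082,-0.0106],"twist": [0.2,0.1,0.1]},{"grip": 0,"translation": [0.0154,-0.0099,-0.0166],"twist": [0.2,0.1,0.1]},{"grip": 0,"translation": [0.0211,-0.0099,-0.0227],"twist": [0.2,0.1,0.1]},{"grip": 0,"translation": [0.0267,-0.0081,-0.0287],"twist": [0.2,0.1,0.1]}])

```text
clock: 4.35
eef_pos: [0.4484, -0.0916, 0.1176]
tool_rot: [0.713, 0.598, 0.281, -0.236]
ft_force: [5.6, -2.0, -4.6]
grip_width: 0.0158
```

```bash
python3 nxt.py 60 120
```

```text
clock 4.35 deg 60.8 r 0.04 x -0.0001 F [ 5.6 -2.  -4.6] w 0.0158
1 [ 0.0049  0.0032 -0.0051] [ 0.   -0.    0.03]
2 [ 0.0095  0.0081 -0.0101] [ 0.   -0.    0.03]
3 [ 0.0133  0.0144 -0.0142] [ 0.   -0.    0.03]
4 [ 0.0162  0.0216 -0.0172] [ 0.   -0.    0.03]
5 [ 0.0179  0.0296 -0.0191] [ 0.   -0.    0.03]
```

>>> send_rows(deltas=[{"grip": 0,"translation": [0.0049,0.0032,-0.0051],"twist": [0,0,0]},{"grip": 0,"translation": [0.0095,0.0081,-0.0101],"twist": [0,0,0]},{"grip": 0,"translation": [0.0133,0.0144,-0.0142],"twist": [0,0,0]},{"grip": 0,"translation": [0.0162,0.0216,-0.0172],"twist": [0,0,0]},{"grip": 0,"translation": [0.0179,0.0296,-0.0191],"twist": [0,0,0]}])

```text
clock: 4.97
eef_pos: [0.477, -0.0964, 0.1437]
tool_rot: [0.713, 0.598, 0.28, -0.237]
ft_force: [-2.4, -0.8, -6.7]
grip_width: 0.0169
```

```bash
python3 nxt.py 120 180; python3 - <<'E'
from h import *
s=snap("s6",(150,150,350,300),4);t=snap("t6",(200,140,400,290),4,"top")
E
```

```text
clock 4.975 deg 119.1 r 0.04 x 0.0002 F [-2.4 -0.8 -6.7] w 0.0169
1 [ 0.0006  0.0089 -0.0009] [-0.13 -0.01 -0.06]
2 [-0.      0.0173 -0.0002] [-0.13 -0.01 -0.06]
3 [-0.0018  0.0252  0.0016] [-0.13 -0.01 -0.06]
4 [-0.0047  0.0325  0.0047] [-0.13 -0.01 -0.06]
5 [-0.0085  0.0387  0.0088] [-0.13 -0.01 -0.06]
```

View pics/s6.png

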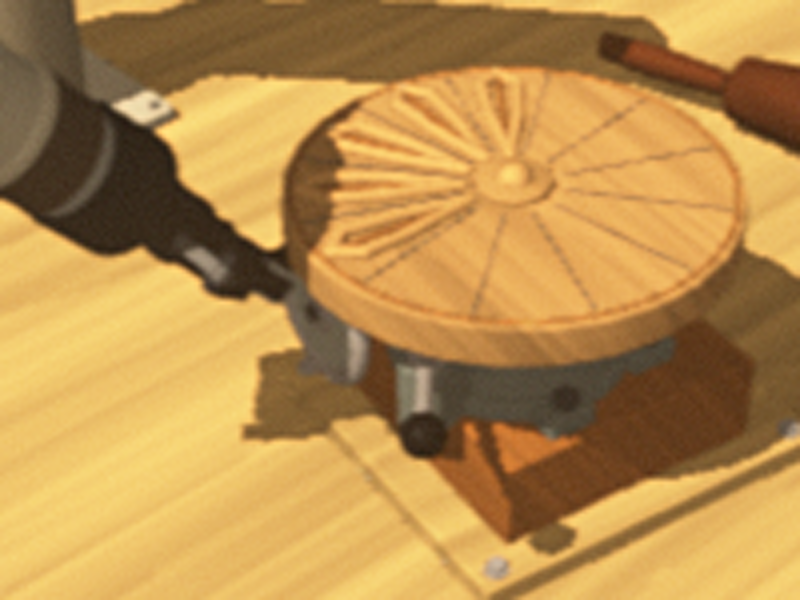

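View pics/t6.png

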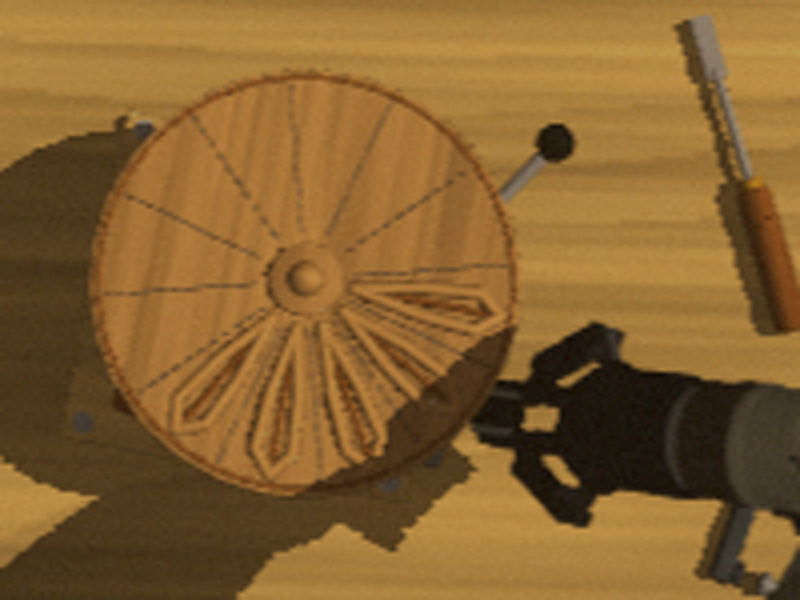

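>>> send_rows(deltas=[{"grip": 0,"translation": [0.0006,0.0089,-0.0009],"twist": [-0.1,0,0]},{"grip": 0,"translation": [0,0.0173,-0.0002],"twist": [-0.1,0,0]},{"grip": 0,"translation": [-0.0018,0.0252,0.0016],"twist": [-0.1,0,0]},{"grip": 0,"translation": [-0.0047,0.0325,0.0047],"twist": [-0.1,0,0]},{"grip": 0,"translation": [-0.0085,0.0387,0.0088],"twist": [-0.1,0,0]}])

```text
clock: 5.7
eef_pos: [0.5156, -0.1029, 0.1311]
tool_rot: [0.713, 0.598, 0.281, -0.237]
ft_force: [-8.7, -0.3, -3.6]
grip_width: 0.0162
```

```bash
python3 nxt.py 180 270
```

```text
clock 5.7 deg 180.7 r 0.0402 x 0.0005 F [-8.7 -0.3 -3.6] w 0.0162
1 [-0.0073  0.0063  0.0072] [-0.06 -0.07 -0.06]
2 [-0.0156  0.0096  0.016 ] [-0.06 -0.07 -0.06]
3 [-0.0241  0.0089  0.0251] [-0.06 -0.07 -0.06]
4 [-0.0321  0.0044  0.0337] [-0.06 -0.07 -0.06]
5 [-0.0388 -0.0034  0.0408] [-0.06 -0.07 -0.06]
```

>>> send_rows(deltas=[{"grip": 0,"translation": [-0.0073,0.0063,0.0072],"twist": [0,0,0]},{"grip": 0,"translation": [-0.0156,0.0096,0.016],"twist": [0,0,0]},{"grip": 0,"translation": [-0.0241,0.0089,0.0251],"twist": [0,0,0]},{"grip": 0,"translation": [-0.0321,0.0044,0.0337],"twist": [0,0,0]},{"grip": 0,"translation": [-0.0388,-0.0034,0.0408],"twist": [0,0,0]}])

```text
clock: 6.32
eef_pos: [0.5135, -0.1025, 0.0757]
tool_rot: [0.712, 0.598, 0.283, -0.236]
ft_force: [-2.2, -0.6, 6.6]
grip_width: 0.0163
```

```bash
python3 nxt.py 270 360
```

```text
clock 6.325 deg 267.7 r 0.0404 x 0.0005 F [-2.2 -0.6  6.6] w 0.0163
1 [-0.0055 -0.012   0.0052] [ 0.13 -0.2   0.05]
2 [-0.0077 -0.0241  0.0075] [ 0.13 -0.2   0.05]
3 [-0.0073 -0.0365  0.007 ] [ 0.13 -0.2   0.05]
4 [-0.0042 -0.0482  0.0037] [ 0.13 -0.2   0.05]
5 [ 0.0012 -0.0579 -0.0021] [ 0.13 -0.2   0.05]
```

>>> send_rows(deltas=[{"grip": 0,"translation": [-0.0055,-0.012,0.0052],"twist": [0.1,-0.2,0]},{"grip": 0,"translation": [-0.0077,-0.0241,0.0075],"twist": [0.1,-0.2,0]},{"grip": 0,"translation": [-0.0073,-0.0365,0.007],"twist": [0.1,-0.2,0]},{"grip": 0,"translation": [-0.0042,-0.0482,0.0037],"twist": [0.1,-0.2,0]},{"grip": 0,"translation": [0.0012,-0.0579,-0.0021],"twist": [0.1,-0.2,0]}])

```text
clock: 6.95
eef_pos: [0.4558, -0.0929, 0.0785]
tool_rot: [0.713, 0.598, 0.281, -0.235]
ft_force: [5.3, 1.0, 0.8]
grip_width: 0.0161
```

```bash
sed -i 's/+.04\*(-YR/+RR*(-YR/; s/^P0/RR=.0395; P0/' nxt.py; python3 nxt.py 360 450
```

```text
clock 6.95 deg 1.1 r 0.0401 x -0.0001 F [5.3 1.  0.8] w 0.0161
1 [ 0.0068 -0.0062 -0.0072] [ 0.06 -0.01  0.06]
2 [ 0.0149 -0.0093 -0.0159] [ 0.06 -0.01  0.06]
3 [ 0.0233 -0.0086 -0.0249] [ 0.06 -0.01  0.06]
4 [ 0.0312 -0.0042 -0.0334] [ 0.06 -0.01  0.06]
5 [ 0.0377  0.0036 -0.0404] [ 0.06 -0.01  0.06]
```

>>> send_rows(deltas=[{"grip": 0,"translation": [0.0068,-0.0062,-0.0072],"twist": [0.1,0,0]},{"grip": 0,"translation": [0.0149,-0.0093,-0.0159],"twist": [0.1,0,0]},{"grip": 0,"translation": [0.0233,-0.0086,-0.0249],"twist": [0.1,0,0]},{"grip": 0,"translation": [0.0312,-0.0042,-0.0334],"twist": [0.1,0,0]},{"grip": 0,"translation": [0.0377,0.0036,-0.0404],"twist": [0.1,0,0]}])

```text
clock: 7.58
eef_pos: [0.4588, -0.0934, 0.134]
tool_rot: [0.712, 0.599, 0.28, -0.236]
ft_force: [4.0, 3.0, -9.6]
grip_width: 0.0163
```

```bash
python3 nxt.py 450 540
```

```text
clock 7.575 deg 89.0 r 0.04 x -0.0001 F [ 4.   3.  -9.6] w 0.0163
1 [ 0.0045  0.0109 -0.0047] [-0.15  0.05  0.01]
2 [ 0.0066  0.0228 -0.0071] [-0.15  0.05  0.01]
3 [ 0.0062  0.0352 -0.0066] [-0.15  0.05  0.01]
4 [ 0.0032  0.0467 -0.0034] [-0.15  0.05  0.01]
5 [-0.0022  0.0563  0.0023] [-0.15  0.05  0.01]
```

>>> send_rows(deltas=[{"grip": 0,"translation": [0.0045,0.0109,-0.0047],"twist": [-0.1,0,0]},{"grip": 0,"translation": [0.0066,0.0228,-0.0071],"twist": [-0.1,0,0]},{"grip": 0,"translation": [0.0062,0.0352,-0.0066],"twist": [-0.1,0,0]},{"grip": 0,"translation": [0.0032,0.0467,-0.0034],"twist": [-0.1,0,0]},{"grip": 0,"translation": [-0.0022,0.0563,0.0023],"twist": [-0.1,0,0]}])

```text
clock: 8.2
eef_pos: [0.5157, -0.103, 0.1307]
tool_rot: [0.712, 0.598, 0.281, -0.235]
ft_force: [-1.6, 3.7, 2.8]
grip_width: 0.0164
```

```bash
python3 nxt.py 540 630
```

```text
clock 8.2 deg 181.4 r 0.0401 x 0.0004 F [-1.6  3.7  2.8] w 0.0164
1 [-0.0074  0.0053  0.0073] [ 0.03 -0.01  0.07]
2 [-0.0155  0.0084  0.0161] [ 0.03 -0.01  0.07]
3 [-0.0239  0.0078  0.0251] [ 0.03 -0.01  0.07]
4 [-0.0318  0.0033  0.0335] [ 0.03 -0.01  0.07]
5 [-0.0383 -0.0045  0.0405] [ 0.03 -0.01  0.07]
```

>>> send_rows(deltas=[{"grip": 0,"translation": [-0.0074,0.0053,0.0073],"twist": [0,0,0]},{"grip": 0,"translation": [-0.0155,0.0084,0.0161],"twist": [0,0,0]},{"grip": 0,"translation": [-0.0239,0.0078,0.0251],"twist": [0,0,0]},{"grip": 0,"translation": [-0.0318,0.0033,0.0335],"twist": [0,0,0]},{"grip": 0,"translation": [-0.0383,-0.0045,0.0405],"twist": [0,0,0]}])

```text
clock: 8.82
eef_pos: [0.5114, -0.1023, 0.0739]
tool_rot: [0.712, 0.598, 0.281, -0.235]
ft_force: [-0.6, 2.1, 5.3]
grip_width: 0.0163
```

```bash
python3 nxt.py 630 720
```

```text
clock 8.825 deg 271.7 r 0.0403 x 0.0003 F [-0.6  2.1  5.3] w 0.0163
1 [-0.0041 -0.0104  0.0039] [ 0.03 -0.06  0.09]
2 [-0.0062 -0.0223  0.0062] [ 0.03 -0.06  0.09]
3 [-0.0058 -0.0347  0.0057] [ 0.03 -0.06  0.09]
4 [-0.0027 -0.0462  0.0025] [ 0.03 -0.06  0.09]
5 [ 0.0026 -0.0558 -0.0032] [ 0.03 -0.06  0.09]
```

>>> send_rows(deltas=[{"grip": 0,"translation": [-0.0041,-0.0104,0.0039],"twist": [0,-0.1,0.1]},{"grip": 0,"translation": [-0.0062,-0.0223,0.0062],"twist": [0,-0.1,0.1]},{"grip": 0,"translation": [-0.0058,-0.0347,0.0057],"twist": [0,-0.1,0.1]},{"grip": 0,"translation": [-0.0027,-0.0462,0.0025],"twist": [0,-0.1,0.1]},{"grip": 0,"translation": [0.0026,-0.0558,-0.0032],"twist": [0,-0.1,0.1]}])

```text
clock: 9.45
eef_pos: [0.4563, -0.093, 0.0778]
tool_rot: [0.713, 0.598, 0.281, -0.235]
ft_force: [7.0, 3.5, 1.8]
grip_width: 0.0166
```

```bash
python3 nxt.py 720 810
```

```text
clock 9.45 deg 359.9 r 0.0401 x -0.0001 F [7.  3.5 1.8] w 0.0166
1 [ 0.0072 -0.0067 -0.0076] [0.13 0.04 0.03]
2 [ 0.0154 -0.0098 -0.0164] [0.13 0.04 0.03]
3 [ 0.0238 -0.0091 -0.0254] [0.13 0.04 0.03]
4 [ 0.0316 -0.0047 -0.0338] [0.13 0.04 0.03]
5 [ 0.0382  0.0031 -0.0408] [0.13 0.04 0.03]
```

>>> send_rows(deltas=[{"grip": 0,"translation": [0.0072,-0.0067,-0.0076],"twist": [0.1,0,0]},{"grip": 0,"translation": [0.0154,-0.0098,-0.0164],"twist": [0.1,0,0]},{"grip": 0,"translation": [0.0238,-0.0091,-0.0254],"twist": [0.1,0,0]},{"grip": 0,"translation": [0.0316,-0.0047,-0.0338],"twist": [0.1,0,0]},{"grip": 0,"translation": [0.0382,0.0031,-0.0408],"twist": [0.1,0,0]}])

```text
clock: 10.07
eef_pos: [0.4574, -0.0932, 0.1325]
tool_rot: [0.713, 0.598, 0.279, -0.236]
ft_force: [2.8, 4.4, -7.1]
grip_width: 0.0165
```

```bash
python3 nxt.py 810 900
```

```text
clock 10.075 deg 86.1 r 0.04 x -0.0001 F [ 2.8  4.4 -7.1] w 0.0165
1 [ 0.0055  0.0122 -0.0058] [-0.17  0.13 -0.09]
2 [ 0.0077  0.0242 -0.0081] [-0.17  0.13 -0.09]
3 [ 0.0072  0.0365 -0.0077] [-0.17  0.13 -0.09]
4 [ 0.0042  0.0481 -0.0045] [-0.17  0.13 -0.09]
5 [-0.001   0.0577  0.0012] [-0.17  0.13 -0.09]
```

>>> send_rows(deltas=[{"grip": 0,"translation": [0.0055,0.0122,-0.0058],"twist": [-0.2,0.1,-0.1]},{"grip": 0,"translation": [0.0077,0.0242,-0.0081],"twist": [-0.2,0.1,-0.1]},{"grip": 0,"translation": [0.0072,0.0365,-0.0077],"twist": [-0.2,0.1,-0.1]},{"grip": 0,"translation": [0.0042,0.0481,-0.0045],"twist": [-0.2,0.1,-0.1]},{"grip": 0,"translation": [-0.001,0.0577,0.0012],"twist": [-0.2,0.1,-0.1]}])

```text
clock: 10.7
eef_pos: [0.5154, -0.103, 0.1311]
tool_rot: [0.713, 0.598, 0.281, -0.235]
ft_force: [-1.4, 5.4, 1.9]
grip_width: 0.0162
```

```bash
python3 nxt.py 900 990
```

```text
clock 10.7 deg 180.6 r 0.04 x 0.0003 F [-1.4  5.4  1.9] w 0.0162
1 [-0.0076  0.0056  0.0076] [ 0.08 -0.01  0.06]
2 [-0.0157  0.0088  0.0164] [ 0.08 -0.01  0.06]
3 [-0.0241  0.0081  0.0254] [ 0.08 -0.01  0.06]
4 [-0.032   0.0036  0.0338] [ 0.08 -0.01  0.06]
5 [-0.0385 -0.0042  0.0408] [ 0.08 -0.01  0.06]
```

>>> send_rows(deltas=[{"grip": 0,"translation": [-0.0076,0.0056,0.0076],"twist": [0.1,0,0.1]},{"grip": 0,"translation": [-0.0157,0.0088,0.0164],"twist": [0.1,0,0.1]},{"grip": 0,"translation": [-0.0241,0.0081,0.0254],"twist": [0.1,0,0.1]},{"grip": 0,"translation": [-0.032,0.0036,0.0338],"twist": [0.1,0,0.1]},{"grip": 0,"translation": [-0.0385,-0.0042,0.0408],"twist": [0.1,0,0.1]}])

```text
clock: 11.32
eef_pos: [0.5119, -0.1023, 0.0743]
tool_rot: [0.713, 0.598, 0.281, -0.236]
ft_force: [-1.2, 3.4, 6.9]
grip_width: 0.0165
```

```bash
python3 nxt.py 990 1050
```

```text
clock 11.325 deg 270.7 r 0.0403 x 0.0003 F [-1.2  3.4  6.9] w 0.0165
1 [-0.0031 -0.0072  0.0028] [ 0.03 -0.06  0.01]
2 [-0.0054 -0.0148  0.0053] [ 0.03 -0.06  0.01]
3 [-0.0066 -0.0229  0.0065] [ 0.03 -0.06  0.01]
4 [-0.0066 -0.0311  0.0065] [ 0.03 -0.06  0.01]
5 [-0.0054 -0.0392  0.0052] [ 0.03 -0.06  0.01]
```

>>> send_rows(deltas=[{"grip": 0,"translation": [-0.0031,-0.0072,0.0028],"twist": [0,-0.1,0]},{"grip": 0,"translation": [-0.0054,-0.0148,0.0053],"twist": [0,-0.1,0]},{"grip": 0,"translation": [-0.0066,-0.0229,0.0065],"twist": [0,-0.1,0]},{"grip": 0,"translation": [-0.0066,-0.0311,0.0065],"twist": [0,-0.1,0]},{"grip": 0,"translation": [-0.0054,-0.0392,0.0052],"twist": [0,-0.1,0]}])

```text
clock: 11.95
eef_pos: [0.4737, -0.096, 0.0664]
tool_rot: [0.713, 0.598, 0.281, -0.235]
ft_force: [4.0, 4.5, 1.4]
grip_width: 0.0162
```

```bash
python3 nxt.py 1050 1080
```

```text
clock 11.95 deg 329.5 r 0.0401 x -0.0 F [4.  4.5 1.4] w 0.0162
1 [ 0.0013 -0.0044 -0.0014] [0.11 0.03 0.07]
2 [ 0.0026 -0.008  -0.0028] [0.11 0.03 0.07]
3 [ 0.0041 -0.0115 -0.0044] [0.11 0.03 0.07]
4 [ 0.0059 -0.0147 -0.0063] [0.11 0.03 0.07]
5 [ 0.0079 -0.0176 -0.0085] [0.11 0.03 0.07]
```

>>> send_rows(deltas=[{"grip": 0,"translation": [0.0026,-0.008,-0.0028],"twist": [0.1,0,0.1]},{"grip": 0,"translation": [0.0059,-0.0147,-0.0063],"twist": [0.1,0,0.1]},{"grip": 0,"translation": [0.0079,-0.0176,-0.0085],"twist": [0.1,0,0.1]},{"grip": 0,"translation": [0.0079,-0.0176,-0.0085],"twist": [0.1,0,0.1]},{"grip": 0,"translation": [0.0079,-0.0176,-0.0085],"twist": [0.1,0,0.1]}])

```text
clock: 12.58
eef_pos: [0.4564, -0.093, 0.0778]
tool_rot: [0.713, 0.598, 0.281, -0.235]
ft_force: [2.4, 4.0, 2.9]
grip_width: 0.0162
```

```bash
python3 nxt.py 1080 1080|head -2; python3 - <<'E'
from h import *
s=snap("s7",(150,150,350,300),4);t=snap("t7",(200,140,400,290),4,"top")
E
python3 nxt.py 1080 1080|head -2
```

```text
clock 12.575 deg 359.8 r 0.04 x -0.0001 F [2.4 4.  2.9] w 0.0162
1 [ 0.0001 -0.0001 -0.    ] [ 0.02  0.03 -0.03]
clock 12.675 deg 359.8 r 0.04 x -0.0001 F [0.8 3.8 1.7] w 0.0161
1 [ 0.0002 -0.     -0.    ] [ 0.02  0.03 -0.03]
```

View pics/s7.png

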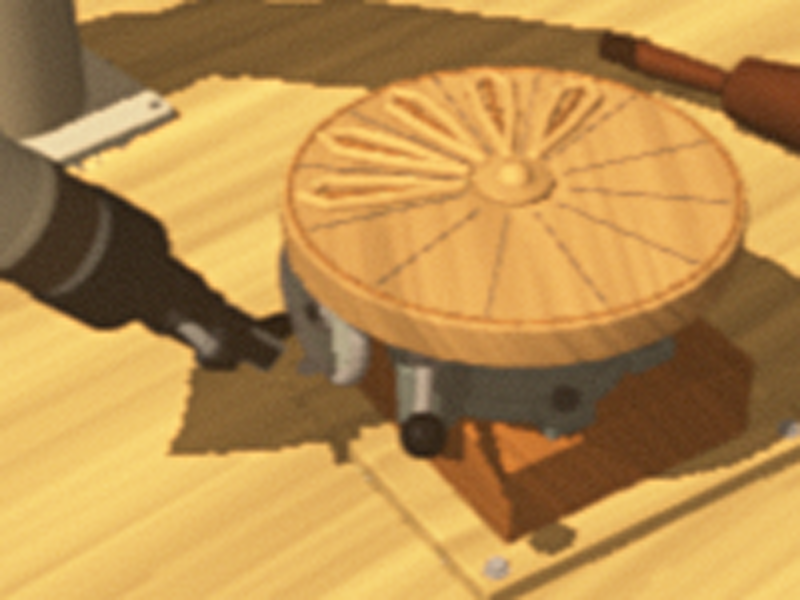

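View pics/t7.png

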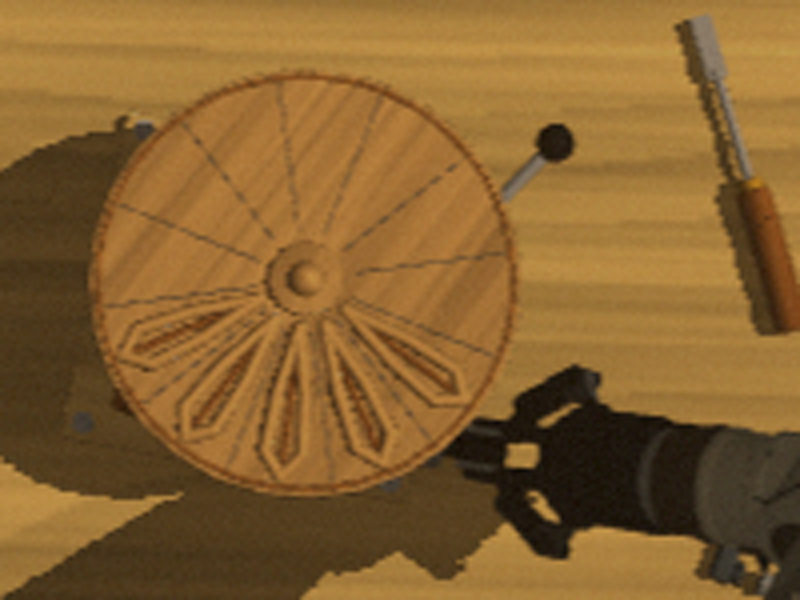

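>>> send_rows(deltas=[{"grip": 0.4,"translation": [0,0,0],"twist": [0,0,0]},{"grip": 0.8,"translation": [0,0,0],"twist": [0,0,0]},{"grip": 1,"translation": [0,0,0],"twist": [0,0,0]},{"grip": 1,"translation": [0,0,0],"twist": [0,0,0]}])

```text
clock: 13.18
eef_pos: [0.4564, -0.0933, 0.0777]
tool_rot: [0.713, 0.598, 0.28, -0.235]
ft_force: [0.4, -0.0, 0.4]
grip_width: 0.0846
```

>>> send_rows(deltas=[{"grip": 1,"translation": [0,0,-0.025],"twist": [0,0,0]},{"grip": 1,"translation": [0,0,-0.05],"twist": [0,0,0]},{"grip": 1,"translation": [0,0,-0.08],"twist": [0,0,0]},{"grip": 1,"translation": [0,0,-0.11],"twist": [0,0,0]},{"grip": 1,"translation": [0,0,-0.14],"twist": [0,0,0]}])

```text
clock: 13.8
eef_pos: [0.4395, -0.1879, 0.1809]
tool_rot: [0.713, 0.598, 0.28, -0.235]
ft_force: [0.4, 0.7, -0.8]
grip_width: 0.0851
```

```bash
python3 - <<'E'
from h import *
s=snap("s8",(150,150,350,300),4);t=snap("t8",(200,140,400,290),4,"top")
for n,c,q in(("s",s,"s2"),("t",t,"t2")):
    old=cv2.imread(f"pics/{q}.png"); new=cv2.imread(f"pics/{n}8.png")
    b=(220,300,300,360) if n=="s" else (425,420,520,475)
    for im in(old,new):
        g=im[b[1]:b[3],b[0]:b[2]].max(2)<60; y,x=np.nonzero(g); print(n,x.mean()+b[0],y.mean()+b[1],g.sum())
print(bot.get_obs()["eef_pos"],bot.get_obs()["joint_pos"])
E
```

```text
s 259.74953959484344 332.6767955801105 1086
s 260.66013712047015 332.50048971596476 1021
t 474.3241758241758 450.85164835164835 1456
t 475.5471146822498 449.9196493791088 1369
[ 0.44069305 -0.18967089  0.18180573] [-0.77157611  0.54461079  0.08087266  1.58229571  0.59981141  0.82597341]
```

View pics/s8.png

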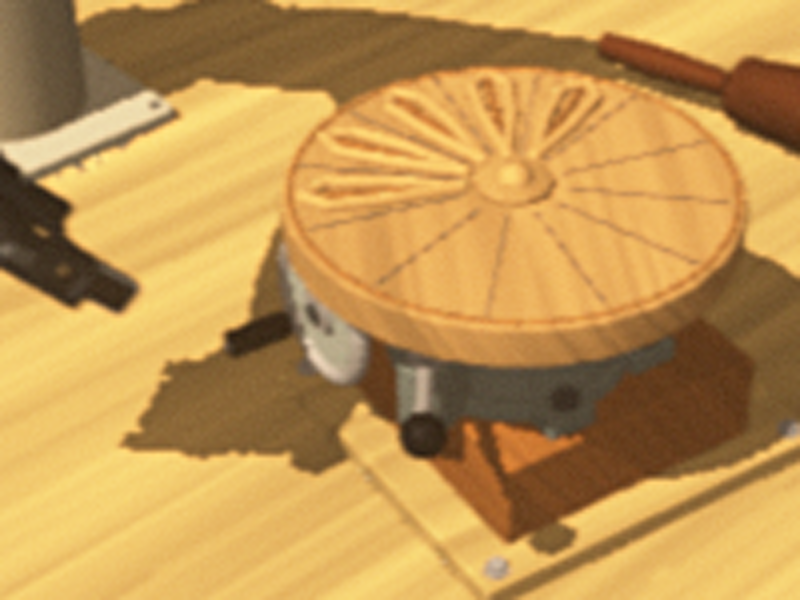

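View pics/t8.png

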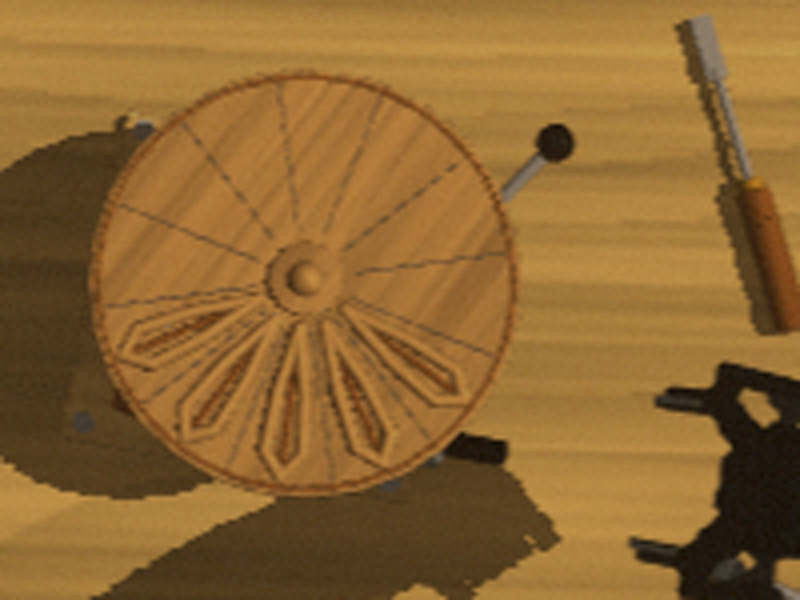

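```bash
python3 - <<'E'
import cv2,numpy as np
for n,b in(("t",(440,425,525,470)),("s",(215,305,290,365))):
    f=lambda p:cv2.imread(p).astype(np.float32).mean(2)[b[1]:b[3],b[0]:b[2]]
    a=f(f"pics/{n}2.png");
    new=f(f"pics/{n}8.png")
    print(n,cv2.phaseCorrelate(a,new,cv2.createHanningWindow(a.shape[::-1],cv2.CV_32F)))
    print([round(float(x)) for x in (np.clip(a,0,120)).mean(1)][::3]);print([round(float(x)) for x in (np.clip(new,0,120)).mean(1)][::3])
E
```

```text
t ((-0.00917796658561798, 0.2975413184726001), 0.6797699944766952)
[112, 113, 110, 101, 83, 62, 49, 47, 46, 43, 43, 49, 57, 63, 65]
[113, 114, 111, 100, 82, 62, 50, 48, 46, 44, 46, 51, 60, 69, 73]
s ((0.5121648147648514, -0.015544926627658384), 0.4452797531551785)
[0, 15, 30, 41, 50, 52, 47, 40, 33, 29, 28, 29, 30, 31, 32, 31, 27, 22, 15, 6]
[0, 13, 25, 35, 43, 47, 47, 42, 36, 30, 28, 28, 30, 31, 31, 29, 26, 22, 15, 6]
```

```bash
cat >> h.py <<'E'
S=W(-.088,-.04,0.); TL=np.radians(15.)
def lrot(phi,th=TL):
    u=np.array([np.cos(phi),np.sin(phi),0]); y=np.array([-np.sin(phi),np.cos(phi),0]); z=-np.cos(th)*ZR-np.sin(th)*u
    return np.c_[np.cross(y,z),y,z]
def ltcp(phi,back=0,r=.105,h=.1655,rphi=None):
    A=lrot(phi if rphi is None else rphi); return S+r*np.array([np.cos(phi),np.sin(phi),0])+h*ZR+(.019-back)*A[:,2]
E
python3 - <<'E'
from h import *
ph=np.radians(-43.1); print(S,ltcp(ph),ltcp(ph,.1))
print("mid",delta(np.array([.53,-.24,.29]),lrot(ph)))
E
```

```text
[ 0.58141127 -0.06930901  0.        ] [ 0.65448769 -0.13769271  0.14714741] [ 0.67338568 -0.15537714  0.24373999]
mid (array([ 0.0485,  0.0972, -0.1021]), array([ 28.01, -25.32, -50.34]))
```

>>> send_rows(deltas=[{"grip": 0.8,"translation": [0.008,0.01,-0.03],"twist": [4,-3.6,-7.2]},{"grip": 0.7,"translation": [0.02,0.03,-0.055],"twist": [8,-7.2,-14.4]},{"grip": 0.6,"translation": [0.03,0.05,-0.075],"twist": [12,-10.8,-21.6]},{"grip": 0.6,"translation": [0.04,0.075,-0.09],"twist": [16,-14.4,-28.8]},{"grip": 0.6,"translation": [0.0485,0.097,-0.102],"twist": [20,-18,-36]}])

```text
clock: 14.52
eef_pos: [0.5309, -0.2395, 0.2894]
tool_rot: [0.478, 0.856, 0.119, -0.159]
ft_force: [0.4, -1.0, -0.1]
grip_width: 0.0511
```

```bash
python3 - <<'E'
from h import *
ph=np.radians(-43.1)
print(delta(ltcp(ph,.1),lrot(ph)),bot.get_obs()["joint_pos"])
E
```

```text
(array([-0.0221,  0.1629,  0.0495]), array([  7.9 ,  -7.2 , -14.08])) [-0.54027729  0.70470242  0.80842735  2.0066416   0.22484059  0.44083444]
```

>>> send_rows(deltas=[{"grip": 0.6,"translation": [-0.0044,0.033,0.005],"twist": [1.6,-1.4,-2.8]},{"grip": 0.6,"translation": [-0.009,0.065,0.01],"twist": [3.2,-2.9,-5.6]},{"grip": 0.6,"translation": [-0.013,0.098,0.02],"twist": [4.8,-4.3,-8.4]},{"grip": 0.6,"translation": [-0.018,0.13,0.035],"twist": [6.4,-5.8,-11.3]},{"grip": 0.6,"translation": [-0.022,0.163,0.0495],"twist": [7.9,-7.2,-14.1]}])

```text
clock: 15.15
eef_pos: [0.6738, -0.1535, 0.2416]
tool_rot: [0.363, 0.923, 0.048, -0.122]
ft_force: [0.1, -0.7, 0.0]
grip_width: 0.0512
```

```bash
python3 - <<'E'
from h import *
ph=np.radians(-43.1)
s=snap("s9",(150,120,370,300),3.6);t=snap("t9",(200,120,400,270),4,"top")
print(delta(ltcp(ph,0),lrot(ph)),bot.get_obs()["joint_pos"],bot.get_obs()["eef_pos"])
E
```

```text
(array([-0.0026, -0.004 ,  0.0919]), array([-0.29, -0.54,  0.33])) [-0.27098464  0.98979244  1.26943552  2.09431151  0.11980776  0.46016022] [ 0.67364036 -0.14950113  0.23636993]
```

View pics/s9.png

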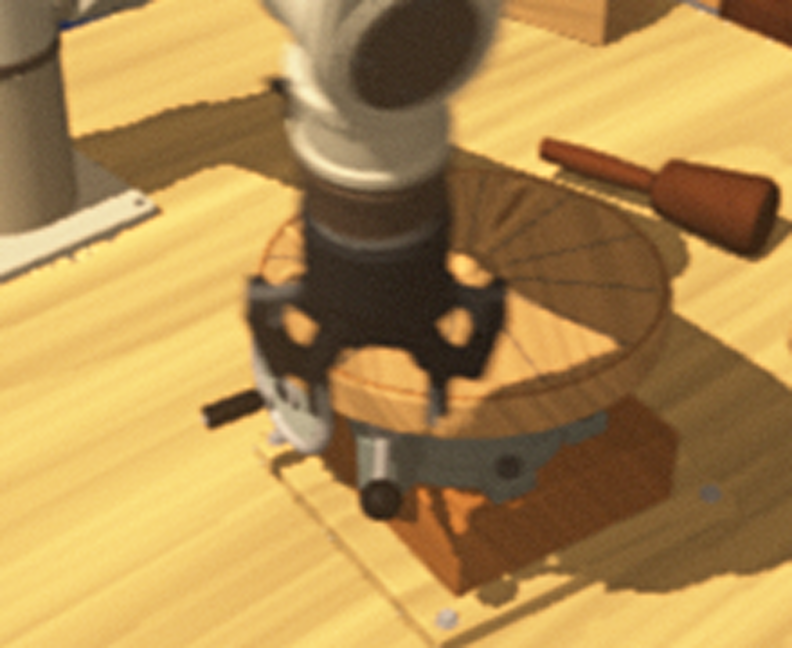

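View pics/t9.png

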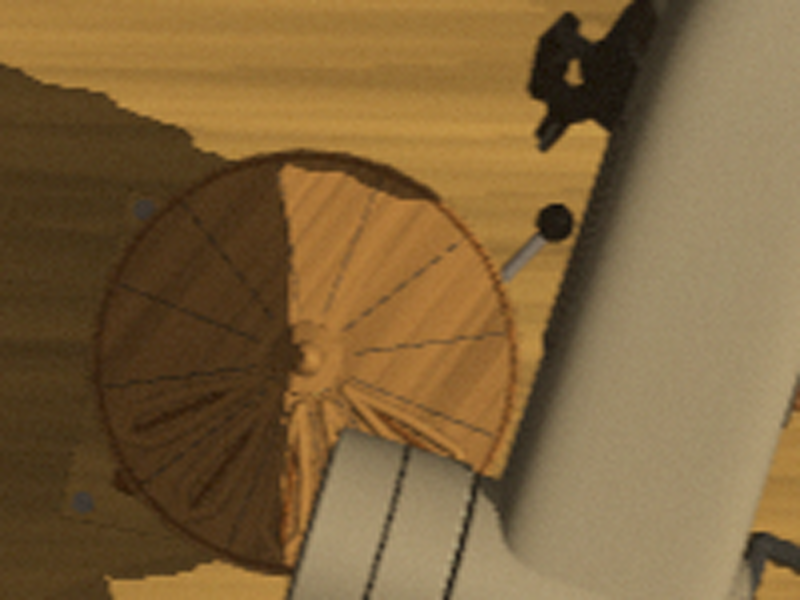

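```bash
sed -i 's/TL=np.radians(15.)/TL=np.radians(5.)/' h.py; python3 - <<'E'
from h import *
ph=np.radians(-43.1)
print(delta(ltcp(ph,.06),lrot(ph)),bot.get_obs()["eef_pos"],bot.get_obs()["joint_vel"])
E
```

```text
(array([ 0.005 , -0.0043,  0.0326]), array([ -0.26, -10.54,   0.35])) [ 0.67364036 -0.14950113  0.23636993] [-0.05587131 -0.04928437  0.00486148  0.01225007 -0.02657783 -0.00271532]
```

>>> send_rows(deltas=[{"grip": 0.6,"translation": [0.001,-0.001,0.002],"twist": [0,-3.5,0.1]},{"grip": 0.6,"translation": [0.003,-0.003,0.012],"twist": [-0.1,-7,0.2]},{"grip": 0.6,"translation": [0.005,-0.0043,0.022],"twist": [-0.2,-10.5,0.3]},{"grip": 0.6,"translation": [0.005,-0.0043,0.0326],"twist": [-0.2,-10.5,0.3]},{"grip": 0.6,"translation": [0.005,-0.0043,0.0326],"twist": [-0.2,-10.5,0.3]}])

```text
clock: 15.88
eef_pos: [0.6602, -0.1435, 0.2055]
tool_rot: [0.367, 0.929, 0.016, -0.042]
ft_force: [0.4, -0.3, 0.3]
grip_width: 0.0511
```

```bash
python3 - <<'E'
from h import *
ph=np.radians(-43.1)
s=snap("s10",(150,120,370,300),3.6)
print(delta(ltcp(ph,0),lrot(ph)),bot.get_obs()["joint_pos"],bot.get_obs()["eef_pos"])
E
```

```text
(array([0.0003, 0.0002, 0.0596]), array([-0.07, -0.09,  0.03])) [-0.23361304  0.69607548  0.65024373  1.60277164  0.04296297  0.51636387] [ 0.66085599 -0.14385656  0.20590477]
```

View pics/s10.png

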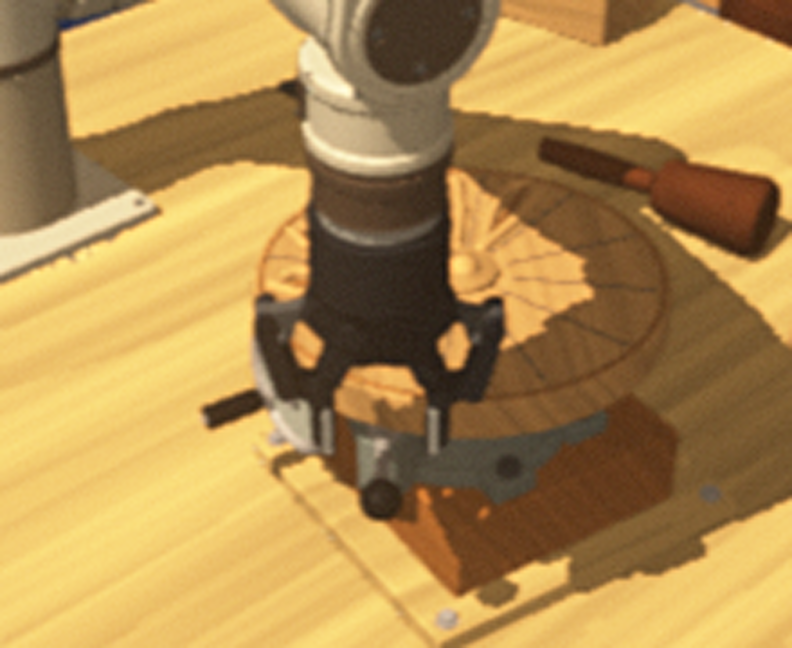

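Arm well within limits now; fingers straddle the ball (ball at crop (380,497), fingers at x≈325 and 437). Descend.

>>> send_rows(deltas=[{"grip": 0.6,"translation": [0,0,0.02],"twist": [0,0,0]},{"grip": 0.6,"translation": [0,0,0.04],"twist": [0,0,0]},{"grip": 0.6,"translation": [0,0,0.058],"twist": [0,0,0]},{"grip": 0.6,"translation": [0,0,0.058],"twist": [0,0,0]}])

```text
clock: 16.42
eef_pos: [0.6568, -0.1408, 0.1461]
tool_rot: [0.367, 0.929, 0.016, -0.043]
ft_force: [-0.3, -0.8, -0.8]
grip_width: 0.0511
```

```bash
python3 - <<'E'
from h import *
ph=np.radians(-43.1)
s=snap("s11",(150,120,370,300),3.6)
o=bot.get_obs();print(delta(ltcp(ph,0),lrot(ph)),o["ft_force"],o["eef_pos"])
E
```

```text
(array([0.001 , 0.0003, 0.001 ]), array([-0.1 , -0.16, -0.01])) [ 0.17840515 -0.18494301  0.84429157] [ 0.65742972 -0.1408876   0.14746357]
```

View pics/s11.png

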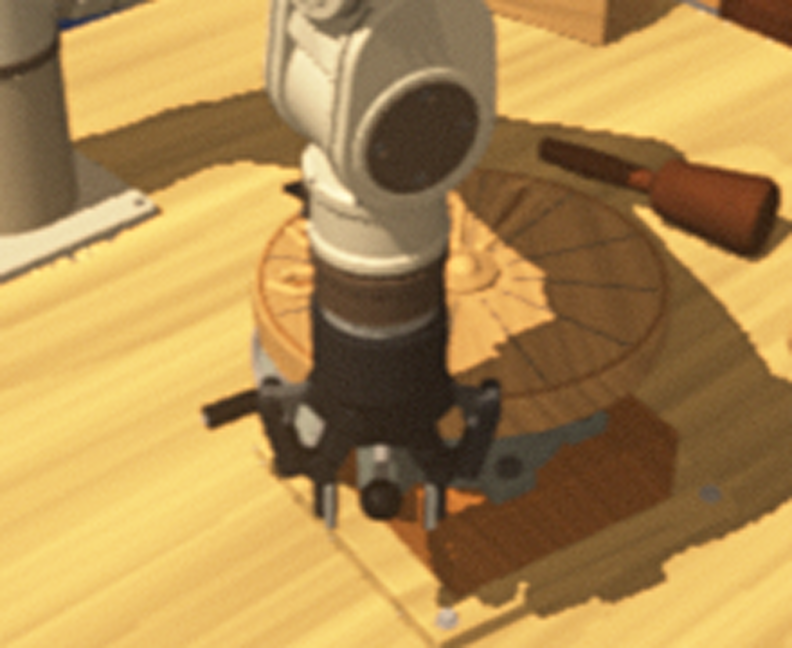

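>>> send_rows(deltas=[{"grip": 0.3,"translation": [0.001,0.0003,0.001],"twist": [0,0,0]},{"grip": 0,"translation": [0.001,0.0003,0.001],"twist": [0,0,0]},{"grip": 0,"translation": [0.001,0.0003,0.001],"twist": [0,0,0]},{"grip": 0,"translation": [0.001,0.0003,0.001],"twist": [0,0,0]}])

```text
clock: 16.98
eef_pos: [0.6577, -0.1404, 0.1477]
tool_rot: [0.367, 0.929, 0.016, -0.041]
ft_force: [1.4, -1.6, 2.6]
grip_width: 0.023
```

```bash
cat > lv.py <<'E'
import sys; from h import *
o=bot.get_obs(); A=R.from_quat(o["tool_rot"]).as_matrix()
q=o["eef_pos"]-.019*A[:,2]-S
print(round(o["clock"],2),"phi",np.degrees(np.arctan2(q[1],q[0])).round(2),"r",np.hypot(q[0],q[1]).round(4),"h",q[2].round(4),"F",o["ft_force"].round(1),"T",o["ft_torque"].round(2),"w",round(o["grip_width"],4),"j",o["joint_pos"].round(2))
s,e=float(sys.argv[1]),float(sys.argv[2]); RA,HH=.1055,.1655
for k in range(1,6):
    p=np.radians(s+(e-s)*k/5); print(k,*delta(ltcp(p,0,RA,HH),lrot(p)))
E
python3 lv.py -43 -65
```

```text
16.98 phi -42.95 r 0.1059 h 0.1666 F [ 1.4 -1.6  2.6] T [-0.41 -0.3  -0.03] w 0.023 j [-0.23  0.7   0.51  1.45  0.04  0.52]
1 [ 0.0006 -0.0081  0.0012] [-0.4  -0.    4.27]
2 [ 0.0015 -0.016   0.0013] [-0.79  0.    8.66]
3 [ 0.003  -0.0238  0.0014] [-1.17  0.   13.04]
4 [ 0.0051 -0.0315  0.0016] [-1.55  0.   17.42]
5 [ 0.0078 -0.039   0.0018] [-1.94  0.   21.81]
```

>>> send_rows(deltas=[{"grip": 0,"translation": [0.0002,-0.0081,0.0002],"twist": [-0.4,0,4.3]},{"grip": 0,"translation": [0.0011,-0.016,0.0003],"twist": [-0.8,0,8.7]},{"grip": 0,"translation": [0.0026,-0.0238,0.0004],"twist": [-1.2,0,13]},{"grip": 0,"translation": [0.0047,-0.0315,0.0006],"twist": [-1.5,0,17.4]},{"grip": 0,"translation": [0.0074,-0.039,0.0008],"twist": [-1.9,0,21.8]}])

```text
clock: 17.6
eef_pos: [0.626, -0.1637, 0.1478]
tool_rot: [0.538, 0.842, 0.024, -0.036]
ft_force: [2.0, 0.3, -0.2]
grip_width: 0.0231
```

```bash
sed -i 's/RA,HH=.*/RA,HH=.1057,.1664/' lv.py; python3 lv.py -65 -85
```

```text
17.6 phi -64.71 r 0.106 h 0.1667 F [ 2.   0.3 -0.2] T [-0.15 -0.39 -0.01] w 0.0231 j [-0.29  0.62  0.37  1.38  0.07  0.85]
1 [ 0.0006 -0.0078  0.0003] [-0.3   0.03  3.87]
2 [ 0.0013 -0.015   0.0004] [-0.64  0.03  7.86]
3 [ 0.0025 -0.0222  0.0005] [-0.99  0.03 11.84]
4 [ 0.0043 -0.0292  0.0006] [-1.34  0.03 15.83]
5 [ 0.0065 -0.0362  0.0008] [-1.69  0.03 19.81]
```

>>> send_rows(deltas=[{"grip": 0,"translation": [0.0006,-0.0078,0.0003],"twist": [-0.3,0,3.9]},{"grip": 0,"translation": [0.0013,-0.015,0.0004],"twist": [-0.6,0,7.9]},{"grip": 0,"translation": [0.0025,-0.0222,0.0005],"twist": [-1,0,11.8]},{"grip": 0,"translation": [0.0043,-0.0292,0.0006],"twist": [-1.3,0,15.8]},{"grip": 0,"translation": [0.0065,-0.0362,0.0008],"twist": [-1.7,0,19.8]}])

```text
clock: 18.23
eef_pos: [0.5909, -0.1732, 0.1477]
tool_rot: [0.676, 0.736, 0.03, -0.031]
ft_force: [3.9, -1.6, 0.5]
grip_width: 0.0228
```

```bash
python3 lv.py -85 -92
```

```text
18.23 phi -84.79 r 0.106 h 0.1667 F [ 3.9 -1.6  0.5] T [-0.26 -0.39 -0.07] w 0.0228 j [-0.32  0.54  0.23  1.29  0.08  1.16]
1 [ 0.0003 -0.003   0.0003] [0.   0.05 1.28]
2 [ 0.0004 -0.0055  0.0003] [-0.12  0.05  2.67]
3 [ 0.0005 -0.008   0.0003] [-0.24  0.05  4.06]
4 [ 0.0008 -0.0106  0.0003] [-0.36  0.05  5.46]
5 [ 0.001  -0.0131  0.0003] [-0.49  0.05  6.85]
```

>>> send_rows(deltas=[{"grip": 0,"translation": [0.0003,-0.003,0.0003],"twist": [0,0,1.3]},{"grip": 0,"translation": [0.0004,-0.0055,0.0003],"twist": [-0.1,0,2.7]},{"grip": 0,"translation": [0.0005,-0.008,0.0003],"twist": [-0.2,0,4.1]},{"grip": 0,"translation": [0.0008,-0.0106,0.0003],"twist": [-0.4,0,5.5]},{"grip": 0,"translation": [0.001,-0.0131,0.0003],"twist": [-0.5,0,6.9]}])

```text
clock: 18.85
eef_pos: [0.578, -0.1735, 0.1477]
tool_rot: [0.72, 0.693, 0.031, -0.029]
ft_force: [2.5, -3.0, 0.7]
grip_width: 0.0226
```

```bash
python3 lv.py -92 -97
```

```text
18.85 phi -91.9 r 0.1059 h 0.1667 F [ 2.5 -3.   0.7] T [-0.62 -0.51 -0.15] w 0.0226 j [-0.33  0.51  0.18  1.26  0.08  1.27]
1 [ 0.0002 -0.002   0.0003] [-0.01  0.07  0.86]
2 [ 0.0003 -0.0038  0.0003] [-0.1   0.07  1.85]
3 [ 0.0003 -0.0057  0.0003] [-0.18  0.07  2.85]
4 [ 0.0004 -0.0075  0.0003] [-0.27  0.07  3.85]
5 [ 0.0006 -0.0093  0.0003] [-0.36  0.07  4.84]
```

Now slowly toward the stop, watching force.

>>> send_rows(deltas=[{"grip": 0,"translation": [0.0002,-0.002,0],"twist": [0,0,0.9]},{"grip": 0,"translation": [0.0003,-0.0038,0],"twist": [-0.1,0,1.8]},{"grip": 0,"translation": [0.0003,-0.005,0],"twist": [-0.2,0,2.5]},{"grip": 0,"translation": [0.0003,-0.006,0],"twist": [-0.2,0,3]}])

```text
clock: 19.35
eef_pos: [0.5734, -0.1732, 0.1478]
tool_rot: [0.737, 0.674, 0.033, -0.028]
ft_force: [8.3, -4.0, -2.5]
grip_width: 0.0229
```

```bash
python3 lv.py -95 -98
```

```text
19.35 phi -94.45 r 0.1059 h 0.1667 F [ 8.3 -4.  -2.5] T [-0.8  -1.55  0.01] w 0.0229 j [-0.34  0.49  0.15  1.25  0.08  1.32]
1 [ 0.0002 -0.0022  0.0003] [0.14 0.08 0.47]
2 [ 0.0002 -0.0033  0.0003] [0.09 0.08 1.07]
3 [ 0.0002 -0.0043  0.0003] [0.04 0.08 1.66]
4 [ 0.0002 -0.0054  0.0003] [-0.01  0.08  2.26]
5 [ 0.0003 -0.0065  0.0003] [-0.07  0.08  2.86]
```

>>> send_rows(deltas=[{"grip": 0,"translation": [0,-0.002,0],"twist": [0,0,0.3]},{"grip": 0,"translation": [0,-0.003,0],"twist": [0,0,0.5]},{"grip": 0,"translation": [0,-0.003,0],"twist": [0,0,0.5]}])

```text
clock: 19.73
eef_pos: [0.5734, -0.1733, 0.1478]
tool_rot: [0.74, 0.671, 0.034, -0.026]
ft_force: [11.5, -3.2, -4.1]
grip_width: 0.0229
```

```bash
python3 lv.py -95 -98|head -1
```

```text
19.73 phi -94.51 r 0.1059 h 0.1668 F [11.5 -3.2 -4.1] T [-0.84 -2.06  0.02] w 0.0229 j [-0.34  0.49  0.15  1.24  0.09  1.33]
```

>>> send_rows(deltas=[{"grip": 0.3,"translation": [0,-0.001,0],"twist": [0,0,0]},{"grip": 0.6,"translation": [0,0,0],"twist": [0,0,0]},{"grip": 0.6,"translation": [0,0,0],"twist": [0,0,0]},{"grip": 0.6,"translation": [0,0,0],"twist": [0,0,0]}])

```text
clock: 20.23
eef_pos: [0.5726, -0.1727, 0.1474]
tool_rot: [0.74, 0.671, 0.034, -0.027]
ft_force: [-1.0, 0.2, -0.4]
grip_width: 0.051
```

```bash
python3 lv.py -95 -98|head -1;python3 - <<'E'
from h import *
s=snap("s12",(150,120,370,300),3.6)
E
```

```text
20.23 phi -94.93 r 0.1054 h 0.1663 F [-1.   0.2 -0.4] T [-0.07  0.03  0.01] w 0.051 j [-0.34  0.49  0.15  1.24  0.09  1.33]
```

View pics/s12.png

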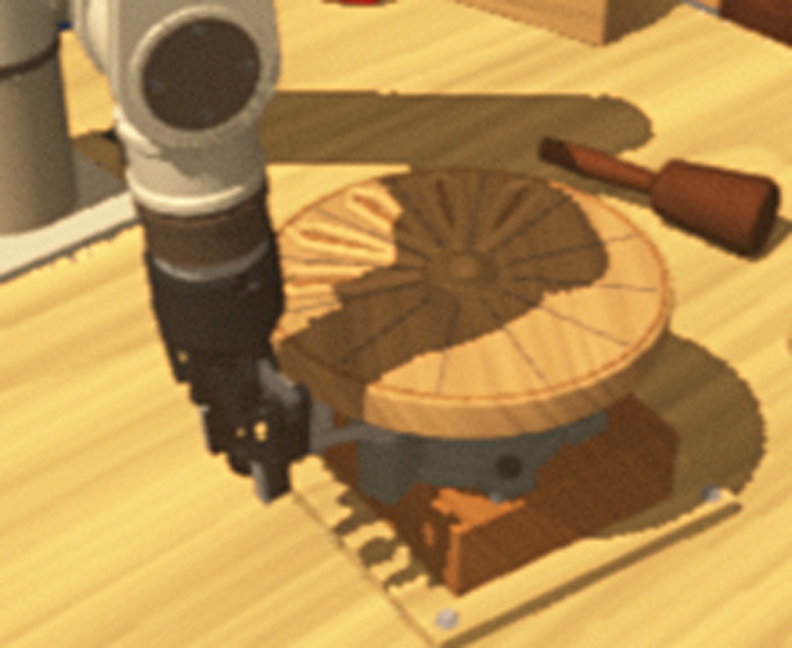

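Released. Rise along the fingers and move outwards.

>>> send_rows(deltas=[{"grip": 0.6,"translation": [0,0,-0.02],"twist": [0,0,0]},{"grip": 0.6,"translation": [0,0,-0.05],"twist": [0,0,0]},{"grip": 0.6,"translation": [-0.02,0,-0.09],"twist": [0,0,0]},{"grip": 0.6,"translation": [-0.06,0,-0.12],"twist": [0,0,0]},{"grip": 0.6,"translation": [-0.11,0,-0.13],"twist": [0,0,0]}])

```text
clock: 20.9
eef_pos: [0.5611, -0.2936, 0.2708]
tool_rot: [0.739, 0.672, 0.035, -0.024]
ft_force: [1.0, -0.4, -1.0]
grip_width: 0.0513
```

>>> send_rows(deltas=[{"grip": 0.6,"translation": [-0.04,-0.03,0],"twist": [0,0,0]},{"grip": 0.6,"translation": [-0.08,-0.06,0],"twist": [0,0,0]},{"grip": 0.6,"translation": [-0.1,-0.1,0],"twist": [0,0,0]},{"grip": 0.6,"translation": [-0.12,-0.13,0],"twist": [0,0,0]},{"grip": 0.6,"translation": [-0.12,-0.13,0],"twist": [0,0,0]}])

```text
clock: 21.52
eef_pos: [0.4181, -0.4013, 0.2592]
tool_rot: [0.74, 0.671, 0.035, -0.025]
ft_force: [0.3, 0.2, 1.0]
grip_width: 0.0512
```

```bash
python3 - <<'E'
from h import *
s=snap("s13");t=snap("t13",None,1,"top");o=bot.get_obs();print(o["eef_pos"],o["ft_force"],o["joint_vel"].round(3),o["clock"])
g=cv2.resize(t["color"][140:280,200:360],None,fx=5,fy=5,interpolation=cv2.INTER_CUBIC);cv2.imwrite("pics/t13z.png",g)
pl=[]
for n,c,b in(("s",s,(190,220,290,290)),("t",t,(270,230,345,290))):
    m=(c["color"].max(2)<60).astype(np.uint8)
    k,l,st,ce=cv2.connectedComponentsWithStats(m)
    for i in range(1,k):
        if st[i,4]>15 and b[0]<ce[i][0]<b[2] and b[1]<ce[i][1]<b[3]: print(n,st[i],ce[i])
E
```

```text
[ 0.42043941 -0.40027922  0.25932841] [0.40557959 0.24705196 0.81977072] [ 0.025  0.009  0.011  0.    -0.001 -0.   ] 21.625
s [207 229  15   9  66] [214.6969697 232.8030303]
s [214 242  10  10  37] [219.13513514 246.67567568]
t [307 248  20   9  99] [317.67676768 252.18181818]
```

View pics/s13.png

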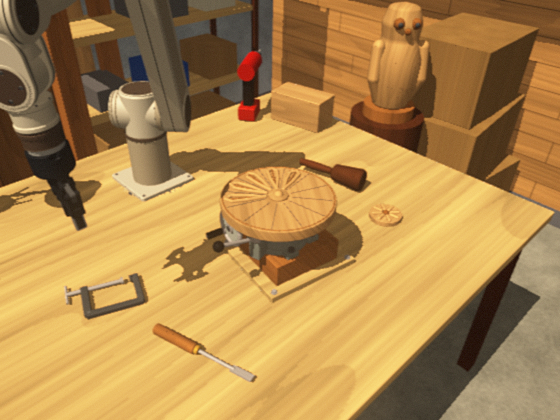

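View pics/t13.png

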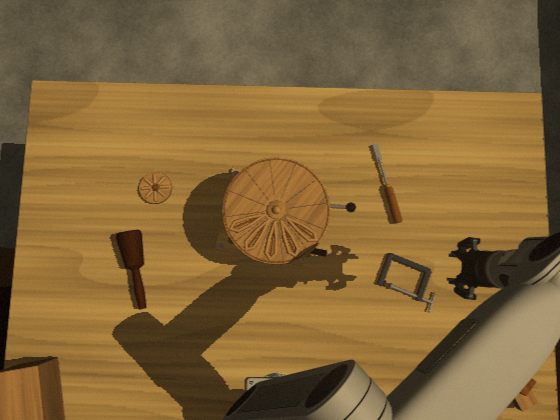

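```bash
python3 - <<'E'
from h import *
s=camera("scene");t=camera("top")
def ball(c,b):
    m=(c["color"].max(2)<60).astype(np.uint8);k,l,st,ce=cv2.connectedComponentsWithStats(m)
    return [st[i,:2]+(st[i,2:4]-1)/2 for i in range(1,k) if st[i,4]>15 and b[0]<ce[i][0]<b[2] and b[1]<ce[i][1]<b[3]]
a=ball(s,(214,240,226,255));b=ball(t,(340,198,360,216));print(a,b)
X,e=tri(s,a[0],t,b[0]);q=X-S;print(X,e,"phi",np.degrees(np.arctan2(q[1],q[0])),np.hypot(q[0],q[1]))
E
```

```text
[array([218.5, 246.5])] [array([350., 207.])]
[ 0.57349273 -0.17322935  0.16305517] 0.0005907825414413289 phi -94.35741467858013 0.10422158844099347
```

View pics/t13z.png

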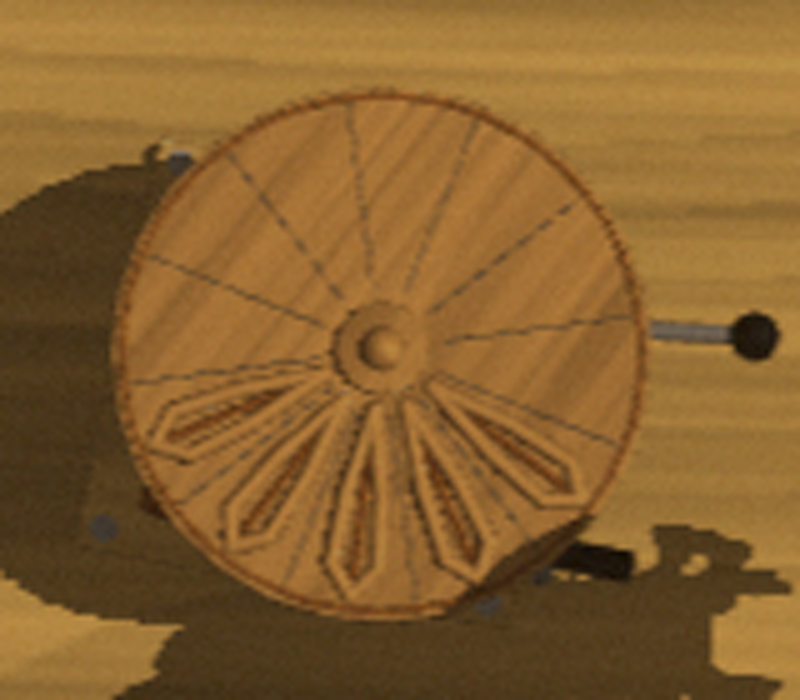

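```bash
python3 -c "
from workcell import bot
print(bot.job_done())"
```

```text
the job is handed in; nothing more can be done
None
```

The handwheel has had exactly three clockwise turns, the table is clamped, and the job is handed in at about 22 s of the 72 s allowed.

- **Handwheel:** I carried the crank handle round with the gripper leaning 43° outwards. The TCP ended within about 0.2 mm of where it gripped, or 0.2° of wheel angle. The top picture shows the blank turned one petal step (30°). Comparing pictures from before and after, one measure put the handle edge unchanged, another showed about 0.6 mm of shift; that is at most about 1.4° of wheel angle and probably shading.
- **Clamp lever:** I gripped the ball and swung it clockwise until it stopped moving while I pushed at about 11 N (about 2 N is enough to move it). After release, two views put it at −94.4° heading. The given stop angle and my estimate of the table's direction predict −95°, which agrees within measurement error.
- **Surroundings:** The force readings I took stayed under about 12 N. The gripper passed close to the blank at the top of each turn, and the readings near there showed no contact. The final pictures show the mallet, gouge, G-clamp and rosette in the same places. The gripper is open and clear of everything.

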